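# Restock the button display

### The arm

A 6-joint arm with a two-finger parallel gripper is mounted at the origin on the work surface. World frame = base frame: x ahead of the robot, y to its left, z up, the work surface at z = 0. Lengths are in m, angles in rad, forces in N, time in s.
With the tool pointing down it reaches from about 0.25 to 0.8 m from the base axis. Payload 3.9 kg.
Tool frame: the origin (TCP) lies at the very end of the fingers, on their centre line; the grasp point (between the pads) lies grip_depth behind it (grip_depth is the distance from the TCP to the grasp point, in m); x points along the fingers, y is the direction in which the jaws open and shut, and the axes are right-handed (so a half turn about x gives the same grasp; the last joint's range is limited). The gripper opens to 85 mm and grips with 20 to 120 N. Pads are 22 mm wide; open, the fingers measure 114 mm over their backs; the gripper's body (76 mm by 85 mm) begins 54 mm behind the grasp point. The pads swing forward as they close: fully open they stand 13 mm farther back than shut.
Start: joints at [-1.27, 0.26, -0.138, 1.173, 0, 1.571], TCP at [0.156, -0.501, 0.231] pointing down, gripper open.
Joint ranges: [-2.78, 2.78], [-0.83, 1.72], [-1.28, 1.37], [-1.9, 2.12], [-1.57, 1.48], [-3.14, 3.14]. Speed limits (rad/s): [2.57, 2.57, 3.14, 3.14, 3.14, 3.14].

### API

Orientations are given as a unit quaternion [x, y, z, w].
In Python, from bench import get_obs, snapshot, finish_job, grip_depth gives the robot as it stands. The module is installed in compiled form; this text tells all that it offers.
- The arm moves only by the shell command python3 -m crank 'ROWS'. ROWS is JSON, a list of rows, each a list of 3 entries, a list of its own where there are three numbers: the shift along the world's x, y, z in units of 25 mm (1.0 is 25 mm), then the turn, a rotation vector about the world's x, y, z in units of 6 degrees (1.0 is 6 degrees), then the closure in counts, from 0 (fully open) to 255 (shut). A call has 1 to 5 rows; each row shifts and turns the commanded pose from where the row before left it; what a row does not reach is not made up. A row lasts 1/12 s, in which the tool goes at most 41.7 mm and 7.16 degrees, less where a joint would pass 70% of its speed; a pose out of reach is approached as far as the arm can. A call is refused whole if a number of a shift passes 1 or a number of a turn 1, either way. A call with a gripper value outside its range is refused whole. The fingers move at their own pace and stop on an object; the grip force is fixed at half the most. Time passes only in rows, so rows that do not move let the fingers close. It gives the time, the measured TCP pose, the force and the opening at its end, in the units of the state.
- get_obs(): the state, without advancing time (a new reading comes with each control period).
- snapshot(name): name is "scene" or "top" or "wrist"; returns a dict with "color" (384x512x3 uint8, blue, green, red), "vfov" (degrees; the focal length in pixels is half the picture's height over the tangent of half this angle, whatever the lens; pixels are square), "cx", "cy" (the principal point, pixels), "view" (4x4, takes a point from world to camera coordinates). Camera axes: x right, y down, z forward; pixel columns grow to the right and rows downward; lengths in m; the calibration is good to about 2 mm. A picture is of the moment at which its call begins. There is no depth.
- finish_job(): hands the job in, once; it reports no verdict.
The state is a dict: "clock": time; "q": joint angles; "dq": joint speeds; "joint_efforts": joint torques, N m; "position": TCP position; "eef_rot": TCP orientation; "force": force on the tool from outside, world axes, zero at the start; "moment": the same for the moment, N m; "width": opening from 0.0 (shut) to 1.0 (fully open).
Only numpy, scipy, OpenCV 4.12 (cv2) and the standard library are available. Lean on these libraries where they do the work, as an engineer would, in place of code of your own. Each camera call takes 0.05 s, during which the arm holds its last target. There are 200 camera calls.

### The job

Restock the button display on the counter: before anything else, swing the stand's side leg out until it clicks at its end stop. Then take the three empty cassettes out by pressing their catches, lay them flat, side by side, in the cardboard returns tray, and slide every filled cassette lying on the counter into a channel until its catch clicks up behind it. Leave the jar and the yarn cone where they are.

Things in the scene. Friction and masses are not known exactly. Their poses are not given: they have to be found in the camera images.
- stand: aluminium display stand, fixed, 244 mm wide (y), x from -62 to +118 mm; three dovetail channels along x, centred at y = +78, 0, -78 mm, floor 18 mm above the counter; cassettes slide in towards +x from the front (-x, robot's side). Origin: on the counter, middle channel, in line with the catch noses. A cassette clicked home fills x = 0 to 90 mm
- mouth (a point): mouth of the middle channel, on its floor where the rails begin, at x = +28 mm of the stand. Slippery rails: x = 28 to 100 mm, 11 mm high, 1.5 mm play each side; over the 26 mm before them the mouth is up to 6 mm wider each side; before that a flat apron. A cassette lifts out once its far end is in front of the rails (drawn out 62 mm from home; 75 is safe)
- home0 (a point): fixed point where the grip-bar point of a cassette lies when clicked home in the left (+y of the stand) channel (60 mm above the counter, x = +45 mm of the stand). A sprung ejector at the rear pushes back on the last 14 mm of the way in with 3 to 5 N; a cassette may be pushed 3 mm past home and settles back on the catch nose; one that has not clicked is pushed out again
- pad0 (a point): press point on top of the grey ribbed catch pad of the left (+y of the stand) channel, 37 mm in front of the catch nose, 17 mm above the counter; press straight down. Pad 42 mm wide (y), 44 mm long (x), in a 46 mm wide slot of the apron. The released cassette comes 14 mm out towards it, 1 mm above the unpressed pad
- catch0 (a joint): catch of the left (+y of the stand) channel, m: 0 = up (nose 5 mm above the channel floor), 0.008 = fully pressed. Entering cassettes push it down; it springs up behind one that is home. Needs 2 to 5 N, up to 6 N while it holds a cassette; at 0.006 it lets go, the ejector pushes the cassette 14 mm out and it stays lying on the nose
- home1 (a point): fixed point where the grip-bar point of a cassette lies when clicked home in the middle channel (60 mm above the counter, x = +45 mm of the stand). A sprung ejector at the rear pushes back on the last 14 mm of the way in with 3 to 5 N; a cassette may be pushed 3 mm past home and settles back on the catch nose; one that has not clicked is pushed out again
- pad1 (a point): press point on top of the grey ribbed catch pad of the middle channel, 37 mm in front of the catch nose, 17 mm above the counter; press straight down. Pad 42 mm wide (y), 44 mm long (x), in a 46 mm wide slot of the apron. The released cassette comes 14 mm out towards it, 1 mm above the unpressed pad
- catch1 (a joint): catch of the middle channel, m: 0 = up (nose 5 mm above the channel floor), 0.008 = fully pressed. Entering cassettes push it down; it springs up behind one that is home. Needs 2 to 5 N, up to 6 N while it holds a cassette; at 0.006 it lets go, the ejector pushes the cassette 14 mm out and it stays lying on the nose
- home2 (a point): fixed point where the grip-bar point of a cassette lies when clicked home in the right (-y of the stand) channel (60 mm above the counter, x = +45 mm of the stand). A sprung ejector at the rear pushes back on the last 14 mm of the way in with 3 to 5 N; a cassette may be pushed 3 mm past home and settles back on the catch nose; one that has not clicked is pushed out again
- pad2 (a point): press point on top of the grey ribbed catch pad of the right (-y of the stand) channel, 37 mm in front of the catch nose, 17 mm above the counter; press straight down. Pad 42 mm wide (y), 44 mm long (x), in a 46 mm wide slot of the apron. The released cassette comes 14 mm out towards it, 1 mm above the unpressed pad
- catch2 (a joint): catch of the right (-y of the stand) channel, m: 0 = up (nose 5 mm above the channel floor), 0.008 = fully pressed. Entering cassettes push it down; it springs up behind one that is home. Needs 2 to 5 N, up to 6 N while it holds a cassette; at 0.006 it lets go, the ejector pushes the cassette 14 mm out and it stays lying on the nose
- leg_peg (a point): upright black peg, 16 mm diameter, top 80 mm above the counter, at the outer end of the stand's side leg, 80 mm from the hinge; this point is on its axis 60 mm above the counter. The leg is a steel bar 18 mm wide, top 20 mm above the counter, on the stand's left (+y) side
- leg_hinge (a point): vertical hinge axis of the side leg, at the height of leg_peg's point
- leg (a joint): side leg: 0 = folded along the stand's side, pointing to the stand's +x; grows as it swings out towards the stand's +y (anticlockwise from above) to 1.571 rad, straight out to the side. A sprung detent resists between 1.28 and 1.42 rad (about 1 N at the peg), then holds the leg against its end stop
- empty0_grip (a point): empty cassette, white plastic, 90 mm long (x), 64 wide (y), 58 high; foot 10 mm thick with dovetail flanks (64 mm wide below, 52 above), tray of cells with rim 20 mm up, across the middle an upright grey grip bar 12 mm thick (x), 44 long (y), to the top. Either end may lead. Point: centre of the bar, 42 mm above the underside. Starts home in a channel; all 3 are present
- empty1_grip (a point): empty cassette, white plastic, 90 mm long (x), 64 wide (y), 58 high; foot 10 mm thick with dovetail flanks (64 mm wide below, 52 above), tray of cells with rim 20 mm up, across the middle an upright grey grip bar 12 mm thick (x), 44 long (y), to the top. Either end may lead. Point: centre of the bar, 42 mm above the underside. Starts home in a channel; all 3 are present
- empty2_grip (a point): empty cassette, white plastic, 90 mm long (x), 64 wide (y), 58 high; foot 10 mm thick with dovetail flanks (64 mm wide below, 52 above), tray of cells with rim 20 mm up, across the middle an upright grey grip bar 12 mm thick (x), 44 long (y), to the top. Either end may lead. Point: centre of the bar, 42 mm above the underside. Starts home in a channel; all 3 are present
- full0_grip (a point): filled (buttons in its cells) cassette, white plastic, 90 mm long (x), 64 wide (y), 58 high; foot 10 mm thick with dovetail flanks (64 mm wide below, 52 above), tray of cells with rim 20 mm up, across the middle an upright grey grip bar 12 mm thick (x), 44 long (y), to the top. Either end may lead. Point: centre of the bar, 42 mm above the underside. Starts on the counter right of the stand; 1 to 3 present
- full1_grip (a point): filled (buttons in its cells) cassette, white plastic, 90 mm long (x), 64 wide (y), 58 high; foot 10 mm thick with dovetail flanks (64 mm wide below, 52 above), tray of cells with rim 20 mm up, across the middle an upright grey grip bar 12 mm thick (x), 44 long (y), to the top. Either end may lead. Point: centre of the bar, 42 mm above the underside. Starts on the counter right of the stand; 1 to 3 present
- full2_grip (a point): filled (buttons in its cells) cassette, white plastic, 90 mm long (x), 64 wide (y), 58 high; foot 10 mm thick with dovetail flanks (64 mm wide below, 52 above), tray of cells with rim 20 mm up, across the middle an upright grey grip bar 12 mm thick (x), 44 long (y), to the top. Either end may lead. Point: centre of the bar, 42 mm above the underside. Starts on the counter right of the stand; 1 to 3 present
- tray: open cardboard returns tray, fixed, 250 mm long (its x), 130 mm wide (y), 35 mm high, wall and floor 5 mm; origin under its centre, on the counter. Room for three cassettes side by side, each turned so that its 90 mm length lies across the tray (its y), centres at x = -76, 0, +76 mm
- cone: bystander: cone of yarn standing, 72 mm wide, 120 mm high, origin under its centre
- jar: bystander: amber glass jar, 70 mm wide, 85 mm high, origin under its centre
There are look-alikes about, which are no part of the job. What is shaped like the part that bears full1_grip but blue is not meant.

How it is judged:
On the way:
1. the side leg is swung out to its end stop while the empty cassettes are still home and every filled one is still out of the stand (value of joint leg above 1.5 rad and (distance between empty0_grip and home0 below 0.01 m or distance between empty0_grip and home1 below 0.01 m or distance between empty0_grip and home2 below 0.01 m) and (distance between empty1_grip and home0 below 0.01 m or distance between empty1_grip and home1 below 0.01 m or distance between empty1_grip and home2 below 0.01 m) and (distance between empty2_grip and home0 below 0.01 m or distance between empty2_grip and home1 below 0.01 m or distance between empty2_grip and home2 below 0.01 m) and not (distance between full0_grip and home0 below 0.02 m or distance between full0_grip and home1 below 0.02 m or distance between full0_grip and home2 below 0.02 m) and not (distance between full1_grip and home0 below 0.02 m or distance between full1_grip and home1 below 0.02 m or distance between full1_grip and home2 below 0.02 m) and not (distance between full2_grip and home0 below 0.02 m or distance between full2_grip and home1 below 0.02 m or distance between full2_grip and home2 below 0.02 m)), for 0.2 s.
At the end, for the whole second after the job is handed in: Leg beyond 1.5 rad; all three empties flat (0.2 rad) on the floor of the tray; every filled cassette within 7 mm of a channel's home point; all catches up (within 2 mm); cassettes at rest (value of joint leg above 1.5 rad and value of joint each of catch0, catch1, catch2 below 0.002 m and x of empty0_grip in the frame of tray between -0.1 and 0.1 m and y of empty0_grip in the frame of tray between -0.05 and 0.05 m and height (world z) of each of empty0_grip, empty1_grip, empty2_grip below 0.056 m and angle between each of empty0_grip, empty1_grip, empty2_grip's own z axis and vertical below 0.2 rad and x of empty1_grip in the frame of tray between -0.1 and 0.1 m and y of empty1_grip in the frame of tray between -0.05 and 0.05 m and x of empty2_grip in the frame of tray between -0.1 and 0.1 m and y of empty2_grip in the frame of tray between -0.05 and 0.05 m and (distance between full0_grip and home0 below 0.007 m or distance between full0_grip and home1 below 0.007 m or distance between full0_grip and home2 below 0.007 m) and (distance between full1_grip and home0 below 0.007 m or distance between full1_grip and home1 below 0.007 m or distance between full1_grip and home2 below 0.007 m) and (distance between full2_grip and home0 below 0.007 m or distance between full2_grip and home1 below 0.007 m or distance between full2_grip and home2 below 0.007 m) and linear speed of each of empty0, empty1, empty2, full0, full1, full2 below 0.02 m/s); the robot touches nothing.
It fails at once if the yarn cone is moved by more than 40 mm or tipped over (distance of cone from where it was at the start of the episode above 0.04 m or angle between cone's own z axis and vertical above 0.5 rad).
It fails at once if the jar is moved by more than 40 mm or tipped over (distance of jar from where it was at the start of the episode above 0.04 m or angle between jar's own z axis and vertical above 0.5 rad).
Of full0, full1, full2 only 1 to 3 are there at a start; the rules pass over those that are not, and their reading is None.
At some moment in a run one of full0, full1, full2 may be knocked a few centimetres aside while the robot is not near it.
Once in a run the grip may slacken for a moment while it holds something.
It also fails if it takes over 210 s, if anything falls off the work surface, if the arm or the gripper's body presses on something with over 40 N, if the wrist force passes 120 N, or if a joint passes its speed limit or range.

## Working session

There is one attempt and no reset: what is moved stays moved. The work goes in short steps, Python scripts to look and compute and a shell command to move; the robot and the scene stay as the last step left them, time stands still between calls to the robot, and variables do not carry over. Pictures are saved under pics/ and viewed, about 12 in all and at most 16, crops included, and the job is handed in when it is done.

```bash
mkdir -p pics; cat > h.py <<'E'
import numpy as np, cv2
from bench import get_obs, snapshot, grip_depth
def cam(s):
    h,w=s["color"].shape[:2]; f=h/2/np.tan(np.radians(s["vfov"])/2)
    return f,s["cx"],s["cy"],np.array(s["view"])
def back(s,u,v,z):
    f,cx,cy,V=cam(s); R=V[:3,:3];t=V[:3,3]
    o=-R.T@t; d=R.T@np.array([(u-cx)/f,(v-cy)/f,1]); k=(z-o[2])/d[2]; return (o+k*d).round(4)
def proj(s,p):
    f,cx,cy,V=cam(s); c=V[:3,:3]@np.array(p)+V[:3,3]; return (cx+f*c[0]/c[2],cy+f*c[1]/c[2])
E
python3 - <<'E'
from h import *
import pickle
a=snapshot("scene");b=snapshot("top")
pickle.dump((a,b),open("s0.pkl","wb"))
cv2.imwrite("pics/top0.png",cv2.resize(b["color"],(800,600),interpolation=cv2.INTER_CUBIC))
cv2.imwrite("pics/scene0.png",cv2.resize(a["color"],(800,600),interpolation=cv2.INTER_CUBIC))
print(get_obs(),grip_depth)
for s in (a,b): print(s["vfov"],s["cx"],s["cy"],np.array(s["view"]).round(3).tolist())
E
```

```text
{'clock': 0.1, 'q': array([-1.26999787e+00,  2.60614727e-01, -1.39234958e-01,  1.17269824e+00,
        1.82135121e-06,  1.57083847e+00]), 'dq': array([ 0.00084782, -0.0016029 ,  0.00298694,  0.000135  , -0.00017395,
        0.00066376]), 'joint_efforts': array([-1.95873481e-04, -4.06507766e+01,  2.54527545e+01,  1.01091655e-02,
       -1.59625024e-04,  7.60039626e-06]), 'position': array([ 0.15536879, -0.50084626,  0.23055195]), 'eef_rot': array([-0.69903429, -0.10654545,  0.69921862, -0.10532068]), 'force': array([-0.71487902,  0.02637707,  0.10209013]), 'moment': array([-0.00611929, -0.00853542,  0.01112466]), 'width': 1.0034661080682312} 0.0187
54.927239515830884 255.62640773091627 188.95353813442205 [[0.514, 0.858, -0.006, -0.308], [0.478, -0.293, -0.828, -0.233], [-0.712, 0.423, -0.56, 1.392], [0.0, 0.0, 0.0, 1.0]]
57.32654962007641 254.3519247229794 192.5919930651784 [[-0.008, -1.0, 0.025, -0.018], [-0.985, 0.004, -0.17, 0.604], [0.17, -0.026, -0.985, 0.85], [0.0, 0.0, 0.0, 1.0]]
```

View pics/top0.png

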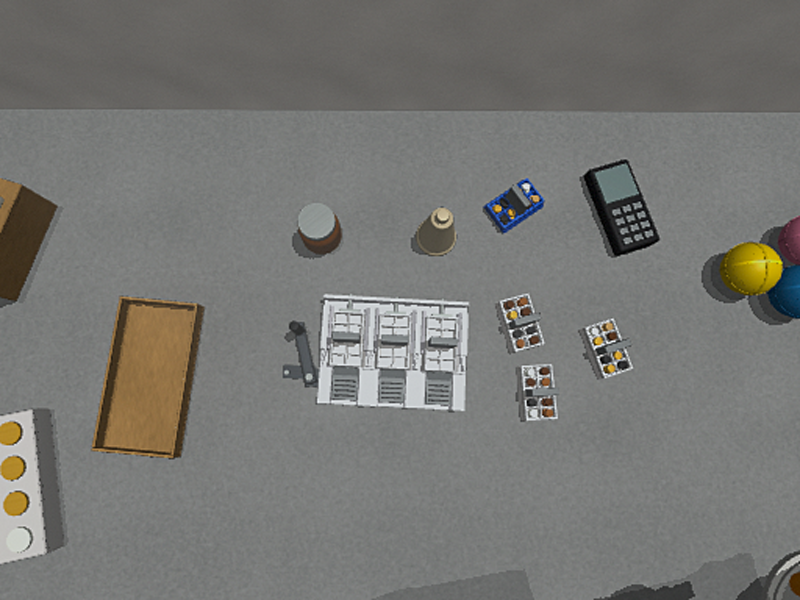

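View pics/scene0.png

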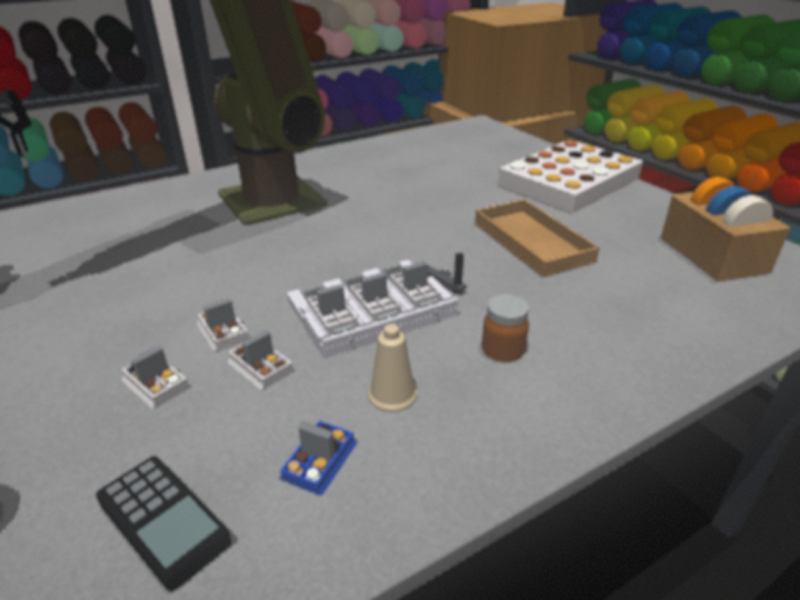

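```bash
python3 - <<'E'
from h import *
import pickle
a,b=pickle.load(open("s0.pkl","rb"))
c=b["color"][180:275,175:415]   # x from 175, y from 180
cv2.imwrite("pics/crop1.png",cv2.resize(c[:, :130],None,fx=6,fy=6,interpolation=cv2.INTER_CUBIC))
cv2.imwrite("pics/crop2.png",cv2.resize(c[:, 130:],None,fx=6,fy=6,interpolation=cv2.INTER_CUBIC))
E
```

```text
(no output)
```

View pics/crop1.png

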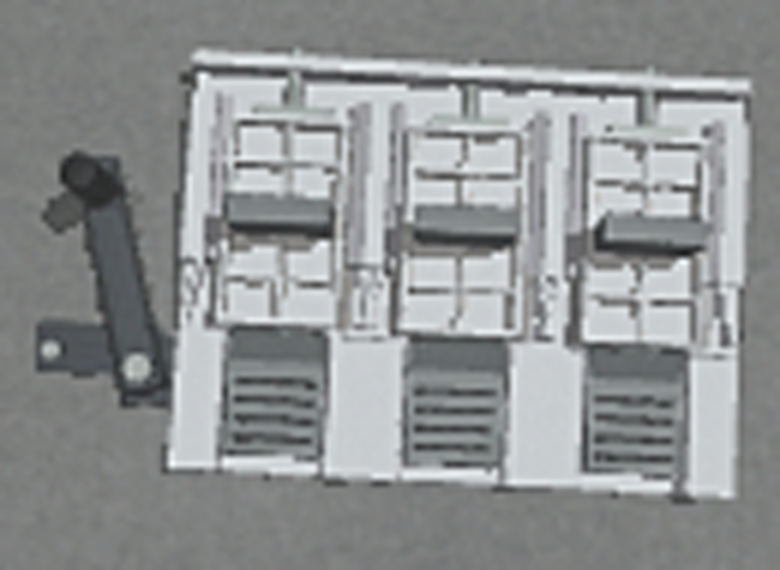

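View pics/crop2.png

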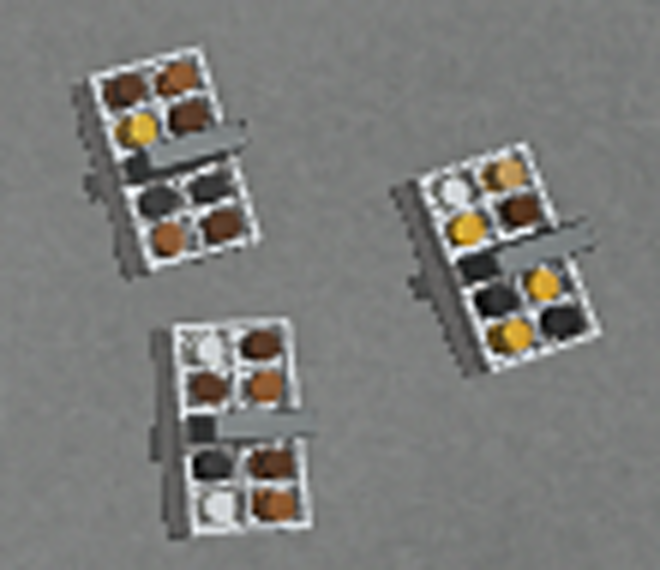

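```bash
python3 - <<'E'
from h import *
import pickle
a,b=pickle.load(open("s0.pkl","rb"))
def c1(u,v,z,ox=175): return back(b,ox+(u+.5)/6-.5,180+(v+.5)/6-.5,z)
fl=c1(168,470,.018);fr=c1(737,497,.018)
print("front",fl,fr,np.linalg.norm(fl-fr),"yaw",np.degrees(np.arctan2(*( -(fl-fr)[0],(fl-fr)[1]))))
yaw=np.arctan2(-(fl-fr)[0],(fl-fr)[1]); R=np.array([[np.cos(yaw),-np.sin(yaw)],[np.sin(yaw),np.cos(yaw)]])
O=(fl+fr)[:2]/2+R@[.062,0]; print("stand O",O,yaw)
for n,p in dict(h0=(.045,.078,.076),h1=(.045,0,.076),h2=(.045,-.078,.076),padfront0=(-.059,.078,.017),padfront2=(-.059,-.078,.017)).items():
    w=np.r_[O+R@p[:2],p[2]]; u,v=proj(b,w); print(n,w.round(4),"crop1 px",round((u-175)*6),round((v-180)*6))
print("peg",c1(82,165,.08),"hinge",c1(138,368,.02), "legend", c1(100,200,.02))
for n,q in dict(A=[(90,75),(203,48),(258,240),(150,268)],B=[(415,178),(525,145),(600,330),(490,372)],C=[(172,322),(290,320),(310,527),(190,532)]).items():
    P=np.array([c1(u,v,.02,305) for u,v in q]); d=(P[0]+P[1]-P[2]-P[3])[:2]
    print(n,P.mean(0).round(4),"yaw deg",np.degrees(np.arctan2(d[1],d[0])).round(1),"len",np.linalg.norm(d)/2,"w",np.linalg.norm(P[0]-P[1]))
T=[(122,298),(200,304),(176,458),(95,450)]
P=np.array([back(b,u/1.5625,v/1.5625,.035) for u,v in T]); d=(P[0]+P[1]-P[2]-P[3])[:2]; print("tray",P.mean(0),np.degrees(np.arctan2(d[1],d[0])),np.linalg.norm(d)/2,np.linalg.norm(P[0]-P[1]))
for n,u,v,z in (("jar",318,215,.085),("cone",443,214,.12)): print(n,back(b,u/1.5625,v/1.5625,z))
E
```

```text
front [0.4398 0.1124 0.018 ] [ 0.4262 -0.1322  0.018 ] 0.24497779491211036 yaw -3.182424802387281
stand O [ 0.49490439 -0.01334194] -0.05554379099878795
h0 [0.5442 0.062  0.076 ] crop1 px 276 210
h1 [ 0.5398 -0.0158  0.076 ] crop1 px 465 219
h2 [ 0.5355 -0.0937  0.076 ] crop1 px 654 229
padfront0 [0.4403 0.0678 0.017 ] crop1 px 270 465
padfront2 [ 0.4317 -0.0879  0.017 ] crop1 px 632 482
peg [0.5637 0.1422 0.08  ] hinge [0.4832 0.1258 0.02  ] legend [0.5561 0.1437 0.02  ]
A [ 0.5732 -0.2332  0.02  ] yaw deg 14.1 len 0.0888287397186293 w 0.052707684449233766
B [ 0.5287 -0.3786  0.02  ] yaw deg 18.0 len 0.08811925158556443 w 0.05244435145942791
C [ 0.4561 -0.2562  0.02  ] yaw deg 2.3 len 0.08942452124557337 w 0.052002403790594134
tray [0.48575 0.38195 0.035  ] -5.615682838466017 0.2462819928455997 0.12883679598623984
jar [0.7401 0.1071 0.085 ]
cone [ 0.7299 -0.092   0.12  ]
```

```bash
cat >> h.py <<'E'
from scipy.spatial.transform import Rotation as Ro
def st(tx=None,ty=None,tz=None,jaw=None):
    o=get_obs(); p=o["position"]; R=Ro.from_quat(o["eef_rot"]).as_matrix()
    j=np.degrees(np.arctan2(R[1,1],R[0,1]))
    print("t%.1f"%o["clock"],"p",p.round(4),"jaw%.1f"%j,"tilt",R[:2,0].round(3),"w%.3f"%o["width"],"F",np.round(o["force"],1),"q6 %.2f"%o["q"][5])
    if tx is not None:
        d=(jaw-j+90)%180-90
        print("units",((np.array([tx,ty,tz])-p)/.025).round(2),"turn %.2f"%(d/6), "or %.2f"%((d-np.sign(d)*180)/6))
E
cat > s.py <<'E'
import sys; from h import *
st(*[float(x) for x in sys.argv[1:]])
E
python3 s.py 0.5637 0.142 0.15 101.5
```

```text
t0.1 p [ 0.1554 -0.5008  0.2306] jaw-72.8 tilt [-0.001  0.002] w1.003 F [-0.7  0.   0.1] q6 1.57
units [16.33 25.71 -3.22] turn -0.96 or 29.04
```

```bash
python3 -m crank '[[[0.6,0.95,-0.1],[0,0,-0.5],0],[[0.6,0.95,-0.1],[0,0,-0.46],0],[[0.6,0.95,-0.1],[0,0,0],0],[[0.6,0.95,-0.1],[0,0,0],0],[[0.6,0.95,-0.1],[0,0,0],0]]'; python3 s.py 0.5637 0.142 0.15 101.5
```

```text
clock: 0.52
position: [0.2308, -0.3812, 0.2182]
eef_rot: [-0.703, -0.071, 0.704, -0.07]
force: [0.7, -0.2, -0.0]
width: 0.999
t0.5 p [ 0.2308 -0.3812  0.2182] jaw-78.6 tilt [-0.     0.001] w0.999 F [ 0.7 -0.2 -0. ] q6 1.92
units [13.32 20.93 -2.73] turn 0.01 or -29.99
```

```bash
R='x'
python3 -m crank '[[[0.6,0.95,-0.1],[0,0,1],80],[[0.6,0.95,0],[0,0,1],80],[[0.6,0.95,0],[0,0,1],80],[[0.6,0.95,0],[0,0,1],80],[[0.6,0.95,0],[0,0,1],80]]' >/dev/null
python3 -m crank '[[[0.6,0.95,0],[0,0,1],120],[[0.6,0.95,0],[0,0,1],120],[[0.6,0.95,0],[0,0,1],120],[[0.6,0.95,0],[0,0,1],120],[[0.6,0.95,0],[0,0,1],120]]' >/dev/null
python3 -m crank '[[[0.6,0.95,0],[0,0,1],150],[[0.6,0.95,0],[0,0,1],150],[[0.6,0.95,0],[0,0,1],150],[[0.6,0.95,0],[0,0,1],150],[[0.6,0.95,0],[0,0,1],150]]' >/dev/null
python3 -m crank '[[[0.6,0.95,0],[0,0,1],150],[[0.6,0.95,0],[0,0,1],150],[[0.6,0.95,0],[0,0,1],150],[[0.6,0.95,0],[0,0,1],150],[[0.6,0.95,0],[0,0,1],150]]' >/dev/null
python3 -m crank '[[[0,0,0],[0,0,1],150],[[0,0,0],[0,0,1],150],[[0,0,0],[0,0,1],150],[[0,0,0],[0,0,1],150],[[0,0,0],[0,0,1],150]]' >/dev/null
python3 -m crank '[[[0,0,0],[0,0,1],150],[[0,0,0],[0,0,1],150],[[0,0,0],[0,0,1],150],[[0,0,0],[0,0,0.5],150],[[0,0,0],[0,0,0],150]]' >/dev/null
python3 s.py 0.5637 0.142 0.045 101.5
```

```text
t3.0 p [0.5301 0.0923 0.2158] jaw92.5 tilt [-0.001 -0.   ] w0.414 F [ 0.1  0.6 -0.1] q6 0.13
units [ 1.34  1.99 -6.83] turn 1.50 or -28.50
```

```bash
python3 -m crank '[[[0.34,0.5,-0.5],[0,0,0.5],150],[[0.5,0.75,-1],[0,0,0.5],150],[[0.5,0.74,-1],[0,0,0.5],150],[[0,0,-1],[0,0,0],150],[[0,0,-0.8],[0,0,0],150]]' >/dev/null
python3 -m crank '[[[0,0,-0.7],[0,0,0],150],[[0,0,-0.7],[0,0,0],150],[[0,0,-0.7],[0,0,0],150],[[0,0,-0.5],[0,0,0],150],[[0,0,0],[0,0,0],150]]' >/dev/null
python3 s.py 0.5637 0.142 0.045 101.5
python3 - <<'E'
from h import *
s=snapshot("wrist");cv2.imwrite("pics/w1.png",s["color"])
print(proj(s,(.5637,.142,.08)),proj(s,(.483,.126,.02)))
E
```

```text
t3.9 p [0.5614 0.1414 0.0407] jaw101.4 tilt [-0.006 -0.002] w0.413 F [-0.7  0.1 -0.1] q6 0.05
units [0.09 0.02 0.17] turn 0.02 or -29.98
(np.float64(249.79599777620385), np.float64(299.9314802155317)) (np.float64(250.64161480226326), np.float64(59.910727965285375))
```

View pics/w1.png

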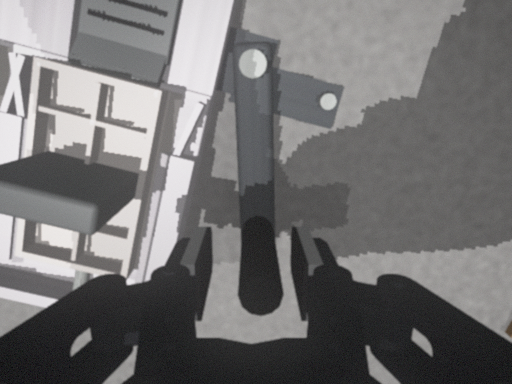

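```bash
python3 -m crank '[[[0.09,0.02,0.1],[0,0,0],195],[[0,0,0],[0,0,0],195],[[-0.08,0.33,0],[0,0,1],195],[[-0.11,0.32,0],[0,0,1],195],[[-0.15,0.30,0],[0,0,1],195]]' >/dev/null
python3 -m crank '[[[-0.18,0.28,0],[0,0,1],195],[[-0.21,0.26,0],[0,0,1],195],[[-0.23,0.24,0],[0,0,1],195],[[-0.26,0.22,0],[0,0,1],195],[[-0.28,0.19,0],[0,0,1],195]]' >/dev/null
python3 s.py 0.49 0.2075 0.045 176.8
python3 -m crank '[[[-0.30,0.16,0],[0,0,1],195],[[-0.31,0.13,0],[0,0,1],195],[[-0.32,0.09,0],[0,0,1],195],[[-0.33,0.06,0],[0,0,0.5],195],[[0,0,0],[0,0,0],195]]' >/dev/null
python3 s.py 0.4875 0.2075 0.045 176.8
```

```text
t4.7 p [0.5305 0.197  0.048 ] jaw149.7 tilt [0.004 0.001] w0.236 F [0.3 0.6 0.7] q6 -0.69
units [-1.62  0.42 -0.12] turn 4.51 or -25.49
t5.2 p [0.4974 0.2078 0.0478] jaw170.6 tilt [0.002 0.001] w0.231 F [-0.3 -0.6 -0.2] q6 -1.01
units [-0.39 -0.01 -0.11] turn 1.04 or -28.96
```

Now the last millimetres against the end stop.

```bash
python3 -m crank '[[[-0.2,0,0],[0,0,1],195],[[-0.2,0,0],[0,0,0],195],[[-0.1,0,0],[0,0,0],195],[[0,0,0],[0,0,0],195]]' >/dev/null; python3 s.py
python3 -m crank '[[[-0.1,0,0],[0,0,0],195],[[-0.05,0,0],[0,0,0],195],[[0,0,0],[0,0,0],195]]'>/dev/null; python3 s.py
python3 - <<'E'
from h import *
b=snapshot("top");c=b["color"][180:275,165:305]
cv2.imwrite("pics/t1.png",cv2.resize(c,None,fx=5,fy=5,interpolation=cv2.INTER_CUBIC))
E
```

```text
t5.5 p [0.487  0.2074 0.0473] jaw176.3 tilt [0.005 0.001] w0.232 F [4.4 0.1 0.6] q6 -1.10
t5.7 p [0.4868 0.2074 0.0474] jaw176.3 tilt [0.011 0.   ] w0.239 F [10.9 -1.3 -5.5] q6 -1.10
```

```bash
python3 -m crank '[[[0.1,0,0],[0,0,0],120],[[0,0,0],[0,0,0],120],[[0,0,0.8],[0,0,0],120],[[0,0,1],[0,0,0],150],[[0,0,1],[0,0,0],255]]'  >/dev/null
python3 -m crank '[[[-0.2,-0.8,0],[0,0,0],255],[[-0.2,-0.95,0],[0,0,0],255],[[-0.2,-0.95,0],[0,0,0],255],[[-0.2,-0.95,0],[0,0,0],255],[[-0.2,-0.95,0],[0,0,0],255]]' >/dev/null
python3 s.py 0.4623 0.0666 0.024 176.8
python3 - <<'E'
from h import *
b=snapshot("top");c=b["color"][180:275,155:310]
cv2.imwrite("pics/t1.png",cv2.resize(c,None,fx=5,fy=5,interpolation=cv2.INTER_CUBIC))
E
```

```text
t6.6 p [0.4567 0.0911 0.116 ] jaw176.4 tilt [-0.002  0.   ] w-0.004 F [ 0.5 -0.4  0.7] q6 -1.31
units [ 0.22 -0.98 -3.68] turn 0.06 or -29.94
```

View pics/t1.png

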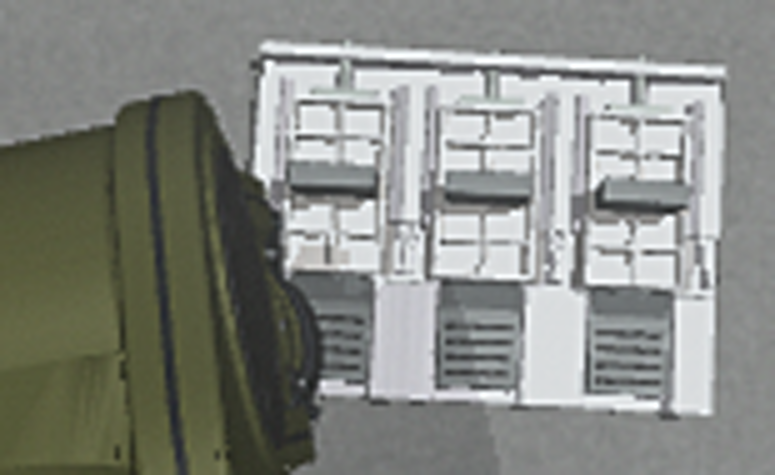

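```bash
python3 -m crank '[[[0,-1,-0.2],[0,0,0],255],[[0,-1,-0.5],[0,0,0],255],[[0,-1,-0.5],[0,0,0],255],[[0,-1,-0.5],[0,0,0],255],[[0,-1,-0.5],[0,0,0],255]]' >/dev/null
python3 -m crank '[[[0,-1,0],[0,0,0],255],[[0,-1,0],[0,0,0],255],[[0,0,0],[0,0,0],255]]' >/dev/null
python3 s.py 0.4536 -0.0891 0.024 176.8
python3 - <<'E'
from h import *
b=snapshot("top");c=b["color"][180:275,155:310]
cv2.imwrite("pics/t2.png",cv2.resize(c,None,fx=5,fy=5,interpolation=cv2.INTER_CUBIC))
import pickle;pickle.dump(b,open("t2.pkl","wb"))
u,v=proj(b,(.4875,.2057,.08));print((u-155)*5,(v-180)*5)
E
```

```text
t7.3 p [ 0.4576 -0.0859  0.0609] jaw176.2 tilt [-0.002 -0.001] w-0.001 F [-0.4  0.2  0.4] q6 -1.69
units [-0.16 -0.13 -1.47] turn 0.11 or -29.89
30.492545037234606 292.4640257922915
```

View pics/t2.png

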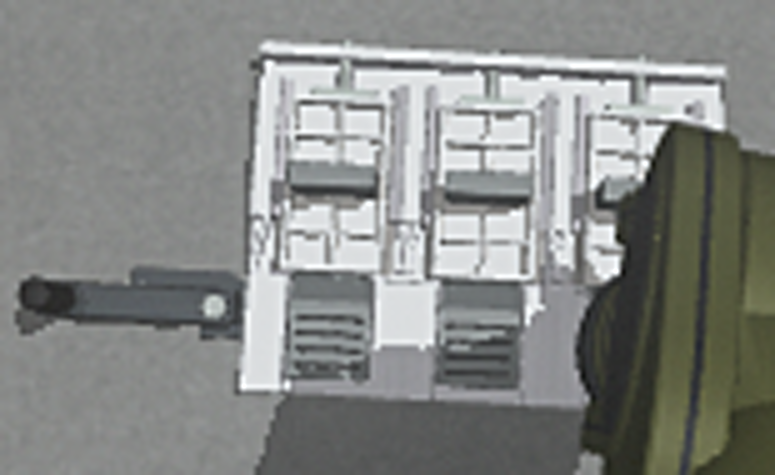

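The leg is straight out, with the peg at crop pixel (40,293) where it was predicted. Next I press pad2.

```bash
python3 -m crank '[[[-0.16,-0.13,-0.7],[0,0,0.1],255],[[0,0,-0.7],[0,0,0],255],[[0,0,-0.3],[0,0,0],255],[[0,0,-0.2],[0,0,0],255],[[0,0,0],[0,0,0],255]]'>/dev/null;python3 s.py
python3 -m crank '[[[0,0,-0.15],[0,0,0],255],[[0,0,-0.15],[0,0,0],255],[[0,0,0],[0,0,0],255],[[0,0,0],[0,0,0],255]]'>/dev/null;python3 s.py
```

```text
t7.8 p [ 0.4535 -0.0852  0.0132] jaw177.1 tilt [-0.002  0.001] w-0.003 F [-0.1  0.4  2.1] q6 -1.71
t8.1 p [ 0.4552 -0.0857  0.0085] jaw177.1 tilt [0.002 0.001] w0.002 F [-5.3  2.1 21. ] q6 -1.71
```

```bash
python3 -m crank '[[[0,0,0.6],[0,0,0],255],[[0,0,0.9],[0,0,0],255],[[0,1,0.2],[0,0,0],255],[[0.1,1,0],[0,0,0],255],[[0,0.98,-0.2],[0,0,0],255]]'>/dev/null;python3 s.py 0.458 -0.0113 0.02 176.8
python3 -m crank '[[[0,0,-0.6],[0,0,0],255],[[0,0,-0.6],[0,0,0],255],[[0,0,-0.3],[0,0,0],255],[[0,0,-0.2],[0,0,0],255],[[0,0,0],[0,0,0],255]]'>/dev/null;python3 s.py
```

```text
t8.6 p [ 0.4598 -0.011   0.0458] jaw177.0 tilt [0.006 0.   ] w-0.002 F [ 0.2 -0.1  0.1] q6 -1.54
units [-0.07 -0.01 -1.03] turn -0.03 or 29.97
t9.0 p [ 0.4582 -0.0106  0.0072] jaw177.1 tilt [0.004 0.002] w0.000 F [-14.7   3.7  61.4] q6 -1.55
```

```bash
python3 -m crank '[[[0,0,0.6],[0,0,0],255],[[0,0,1],[0,0,0],255],[[0,1,0.2],[0,0,0],255],[[0.1,1,0],[0,0,0],255],[[0.05,1,-0.2],[0,0,0],255]]'>/dev/null;python3 s.py 0.4623 0.0666 0.02 176.8
python3 -m crank '[[[0,0,-0.6],[0,0,0],255],[[0,0,-0.5],[0,0,0],255],[[0,0,0],[0,0,0],255]]'>/dev/null;python3 s.py
```

```text
t9.4 p [0.4631 0.0641 0.0433] jaw177.0 tilt [0.005 0.001] w0.002 F [ 0.9  0.  -1.3] q6 -1.38
units [-0.03  0.1  -0.93] turn -0.03 or 29.97
t9.6 p [0.4605 0.0638 0.0128] jaw177.1 tilt [-0.001  0.   ] w-0.000 F [0.6 1.1 1.9] q6 -1.38
```

```bash
python3 -m crank '[[[0,0,-0.2],[0,0,0],255],[[0,0,0],[0,0,0],255],[[0,0,0],[0,0,0],255]]'>/dev/null;python3 s.py
python3 -m crank '[[[0,0,0.6],[0,0,0],255],[[0,0,1],[0,0,0],200],[[0,0,1],[0,0,0],160],[[0,0,0.7],[0,0,0],120],[[0,0,0],[0,0,0],120]]'>/dev/null;python3 s.py 0.530 0.0627 0.046 176.8
python3 - <<'E'
from h import *
s=snapshot("wrist");cv2.imwrite("pics/w2.png",s["color"])
import pickle;pickle.dump(s,open("w2.pkl","wb"))
O=np.array([0.4949,-0.0133]);y=-.0555;R=np.array([[np.cos(y),-np.sin(y)],[np.sin(y),np.cos(y)]])
for yy in (.078,0,-.078):
  for x in (.031,.045): print(x,yy,(O+R@[x,yy]).round(4),proj(s,np.r_[O+R@[x,yy],.076]))
E
```

```text
t9.9 p [0.4612 0.0635 0.0094] jaw177.0 tilt [0.001 0.001] w0.001 F [0.1 1.5 4.4] q6 -1.38
t10.3 p [0.4638 0.0632 0.095 ] jaw177.0 tilt [0.007 0.   ] w0.528 F [-0.5 -0.8  0.5] q6 -1.38
units [ 2.65 -0.02 -1.96] turn -0.04 or 29.96
0.031 0.078 [0.5302 0.0629] (np.float64(121.24113552566237), np.float64(233.13067851917344))
0.045 0.078 [0.5442 0.0621] (np.float64(93.66085154819152), np.float64(232.96824270136204))
0.031 0 [ 0.5259 -0.015 ] (np.float64(104.17794332301477), np.float64(70.96384630642576))
0.045 0 [ 0.5398 -0.0158] (np.float64(72.86694366617456), np.float64(70.8715086146949))
0.031 -0.078 [ 0.5215 -0.0929] (np.float64(81.75689593206559), np.float64(-142.12349321952783))
0.045 -0.078 [ 0.5355 -0.0937] (np.float64(45.54802436548496), np.float64(-142.0902695438344))
```

View pics/w2.png

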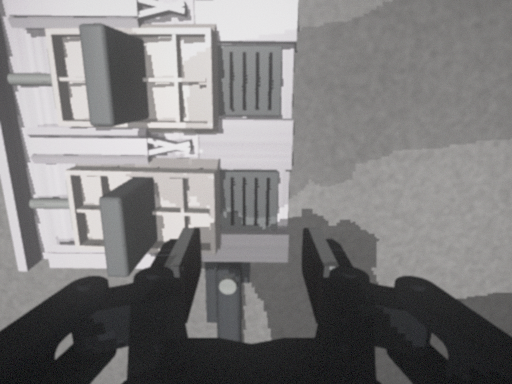

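```bash
python3 -m crank '[[[0.8,0,0],[0,0,0],120],[[0.95,0,0],[0,0,0],120],[[0.95,0,0],[0,0,0],120],[[0,0,-0.7],[0,0,0],120],[[0,0,-0.8],[0,0,0],120]]'>/dev/null;
python3 s.py 0.531 0.0628 0.047 176.8
```

```text
t10.8 p [0.531  0.0631 0.0535] jaw177.0 tilt [0.004 0.   ] w0.529 F [-0.3  0.3 -0.4] q6 -1.40
units [-0.   -0.01 -0.26] turn -0.04 or 29.96
```

```bash
python3 -m crank '[[[0,0,-0.25],[0,0,0],120],[[0,0,0],[0,0,0],255],[[0,0,0],[0,0,0],255],[[0,0,0],[0,0,0],255],[[0,0,0],[0,0,0],255]]'>/dev/null; python3 s.py
python3 -m crank '[[[-0.3,0.017,0],[0,0,0],255],[[-0.6,0.033,0],[0,0,0],255],[[-0.6,0.033,0],[0,0,0],255],[[-0.6,0.033,0],[0,0,0],255],[[-0.5,0.028,0],[0,0,0],255]]'>/dev/null; python3 s.py
```

```text
t11.2 p [0.5289 0.0631 0.048 ] jaw177.0 tilt [ 0.002 -0.001] w0.129 F [ 2.5 -1.9 -5.8] q6 -1.40
t11.6 p [0.4639 0.0671 0.0484] jaw177.1 tilt [0.003 0.   ] w0.128 F [ 0.9 -0.2  1.4] q6 -1.38
```

```bash
python3 -m crank '[[[0,0,0.5],[0,0,0],255],[[0,0,0.9],[0,0,0],255],[[0,0,1],[0,0,0],255],[[0,0,1],[0,0,0],255],[[0,0.3,1],[0,0,0],255]]'>/dev/null; python3 s.py
python3 -m crank '[[[0.3,0.9,0.6],[0,0,-1],255],[[0.3,0.9,0],[0,0,-1],255],[[0.3,0.9,0],[0,0,-1],255],[[0.3,0.9,0],[0,0,-1],255],[[0.3,0.9,0],[0,0,-1],255]]'>/dev/null
python3 -m crank '[[[0.3,0.9,0],[0,0,-1],255],[[0.3,0.9,0],[0,0,-1],255],[[0.3,0.9,0],[0,0,-1],255],[[0.3,0.9,0],[0,0,-1],255],[[0.3,0.9,0],[0,0,-1],255]]'>/dev/null
python3 -m crank '[[[0.3,0.9,0],[0,0,-1],255],[[0.3,0.9,0],[0,0,-1],255],[[0.2,0.6,0],[0,0,-1],255],[[0,0,0],[0,0,-1],255],[[0,0,0],[0,0,-1],255]]'>/dev/null
python3 s.py 0.5614 0.3745 0.035 84.4
```

```text
t12.0 p [0.4626 0.0738 0.1594] jaw177.0 tilt [ 0. -0.] w0.133 F [-0.   0.6 -1.8] q6 -1.36
t13.3 p [0.558  0.3607 0.1729] jaw86.9 tilt [0. 0.] w0.131 F [-0.5 -0.5 -0.9] q6 0.63
units [ 0.14  0.55 -5.52] turn -0.41 or 29.59
```

```bash
python3 -m crank '[[[0.14,0.5,-0.5],[0,0,-0.4],255],[[0,0.05,-0.9],[0,0,0],255],[[0,0,-1],[0,0,0],255],[[0,0,-1],[0,0,0],255],[[0,0,-1],[0,0,0],255]]'>/dev/null; python3 s.py 0.5614 0.3745 0.035 84.4
python3 -m crank '[[[0,0,-0.5],[0,0,0],255],[[0,0,-0.35],[0,0,0],255],[[0,0,0],[0,0,0],255]]'>/dev/null; python3 s.py 0.5614 0.3745 0.035 84.4
```

```text
t13.7 p [0.5615 0.3734 0.0625] jaw84.7 tilt [0.001 0.001] w0.129 F [ 0.1 -0.5 -1. ] q6 0.68
units [-0.01  0.04 -1.1 ] turn -0.05 or 29.95
t13.9 p [0.5602 0.3723 0.0396] jaw84.7 tilt [-0.003 -0.002] w0.129 F [ 0.9  0.4 -1.3] q6 0.68
units [ 0.05  0.09 -0.18] turn -0.05 or 29.95
```

```bash
python3 -m crank '[[[0,0,-0.15],[0,0,0],255],[[0,0,-0.1],[0,0,0],255],[[0,0,0],[0,0,0],255]]'>/dev/null; python3 s.py
```

```text
t14.2 p [0.5624 0.3736 0.0359] jaw84.7 tilt [0.001 0.001] w0.125 F [ 0.5  0.5 -1.5] q6 0.68
```

```bash
python3 -m crank '[[[0,0,-0.08],[0,0,0],160],[[0,0,0],[0,0,0],120],[[0,0,0],[0,0,0],120],[[0,0,0.8],[0,0,0],120],[[0,0,1],[0,0,0],120]]'>/dev/null
python3 -m crank '[[[0,0,1],[0,0,0],120],[[0,0,1],[0,0,0],120],[[0,0,0.8],[0,0,0],120],[[0,0,0],[0,0,0],120]]'>/dev/null; python3 s.py
python3 - <<'E'
from h import *
s=snapshot("wrist");cv2.imwrite("pics/w3.png",s["color"])
O=np.array([.48575,.38195]);y=np.radians(-5.6);R=np.array([[np.cos(y),-np.sin(y)],[np.sin(y),np.cos(y)]])
for p in ((.125,.065),(.125,-.065),(-.125,.065),(-.125,-.065)): print(proj(s,np.r_[O+R@p,.035]))
E
```

```text
t14.9 p [0.5646 0.375  0.1539] jaw84.7 tilt [0.008 0.005] w0.526 F [0.8 0.1 0.8] q6 0.68
(np.float64(327.39827062414247), np.float64(232.11161080888155))
(np.float64(168.56115069140927), np.float64(231.8637140308115))
(np.float64(353.58002968161077), np.float64(-139.95606206641148))
(np.float64(143.87024901253528), np.float64(-141.93881504909066))
```

View pics/w3.png

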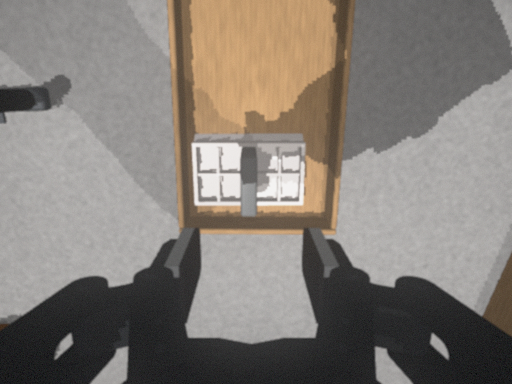

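```bash
python3 -m crank '[[[-0.1,-0.9,0],[0,0,1],120],[[-0.1,-0.9,0],[0,0,1],120],[[-0.1,-0.97,0],[0,0,1],120],[[-0.1,-0.97,0],[0,0,1],120],[[-0.1,-0.97,0],[0,0,1],120]]'>/dev/null
python3 -m crank '[[[-0.1,-0.97,0],[0,0,1],120],[[-0.1,-0.97,0],[0,0,1],120],[[-0.1,-0.97,0],[0,0,1],120],[[-0.1,-0.97,0],[0,0,1],120],[[-0.1,-0.97,0],[0,0,1],120]]'>/dev/null
python3 -m crank '[[[-0.1,-0.97,0],[0,0,1],120],[[-0.1,-0.97,0],[0,0,1],120],[[0,-0.97,0],[0,0,1],120],[[0,-0.97,0],[0,0,1],120],[[0,-0.97,0],[0,0,1],120]]'>/dev/null
python3 -m crank '[[[0,-0.97,0],[0,0,0.4],120],[[0,0,0],[0,0,0],120]]'>/dev/null
python3 s.py 0.5280 -0.0151 0.047 176.8
```

```text
t16.4 p [ 0.5308 -0.0149  0.1469] jaw176.9 tilt [-0.002 -0.002] w0.531 F [-0.3  0.7 -0.6] q6 -1.54
units [-0.11 -0.01 -4.  ] turn -0.02 or 29.98
```

```bash
python3 -m crank '[[[-0.1,0,-1],[0,0,0],120],[[0,0,-1],[0,0,0],120],[[0,0,-1],[0,0,0],120],[[0,0,-0.7],[0,0,0],120],[[0,0,-0.28],[0,0,0],120]]'>/dev/null; python3 s.py
python3 -m crank '[[[0,0,0],[0,0,0],120],[[0,0,0],[0,0,0],255],[[0,0,0],[0,0,0],255],[[0,0,0],[0,0,0],255],[[0,0,0],[0,0,0],255]]'>/dev/null; python3 s.py
python3 -m crank '[[[-0.3,0.017,0],[0,0,0],255],[[-0.6,0.033,0],[0,0,0],255],[[-0.6,0.033,0],[0,0,0],255],[[-0.6,0.033,0],[0,0,0],255],[[-0.5,0.028,0],[0,0,0],255]]'>/dev/null; python3 s.py
```

```text
t16.8 p [ 0.5262 -0.0108  0.0451] jaw177.1 tilt [-0.006  0.   ] w0.531 F [-0.3  0.5 -0.1] q6 -1.54
t17.2 p [ 0.5285 -0.0111  0.0493] jaw177.1 tilt [-0.001  0.   ] w0.131 F [-3.8 -0.1  1.6] q6 -1.54
t17.6 p [ 0.465  -0.0078  0.0495] jaw177.1 tilt [ 0.004 -0.   ] w0.128 F [ 0.5 -0.2  1.7] q6 -1.54
```

```bash
python3 -m crank '[[[0,0,0.5],[0,0,0],255],[[0,0,0.9],[0,0,0],255],[[0,0,1],[0,0,0],255],[[0,0,1],[0,0,0],255],[[0,0.3,1],[0,0,0],255]]'>/dev/null; python3 s.py
python3 -m crank '[[[0.06,0.96,0.6],[0,0,-1],255],[[0.06,0.96,0],[0,0,-1],255],[[0.06,0.96,0],[0,0,-1],255],[[0.06,0.96,0],[0,0,-1],255],[[0.06,0.96,0],[0,0,-1],255]]'>/dev/null
python3 -m crank '[[[0.06,0.96,0],[0,0,-1],255],[[0.06,0.96,0],[0,0,-1],255],[[0.06,0.96,0],[0,0,-1],255],[[0.06,0.96,0],[0,0,-1],255],[[0.06,0.96,0],[0,0,-1],255]]'>/dev/null
python3 -m crank '[[[0.06,0.96,0],[0,0,-1],255],[[0.06,0.96,0],[0,0,-1],255],[[0.06,0.96,0],[0,0,-1],255],[[0.06,0.96,0],[0,0,-1],255],[[0.06,0.96,0],[0,0,-1],255]]'>/dev/null
python3 -m crank '[[[0,0.8,-0.5],[0,0,-0.4],255],[[0,0,-0.5],[0,0,0],255],[[0,0,0],[0,0,0],255]]'>/dev/null
python3 s.py 0.487 0.389 0.036 84.4
```

```text
t18.1 p [ 0.4643 -0.0009  0.1601] jaw177.0 tilt [ 0.002 -0.001] w0.127 F [ 1.   0.6 -1.8] q6 -1.52
t19.6 p [0.4855 0.3801 0.1462] jaw84.8 tilt [-0.002 -0.002] w0.125 F [-1.  -0.5 -1.5] q6 0.76
units [ 0.06  0.36 -4.41] turn -0.06 or 29.94
```

```bash
python3 -m crank '[[[0.06,0.36,-0.8],[0,0,0],255],[[0,0,-1],[0,0,0],255],[[0,0,-1],[0,0,0],255],[[0,0,-0.8],[0,0,0],255],[[0,0,-0.5],[0,0,0],255]]'>/dev/null
python3 -m crank '[[[0,0,-0.2],[0,0,0],255],[[0,0,-0.1],[0,0,0],255],[[0,0,-0.08],[0,0,0],255],[[0,0,0],[0,0,0],255]]'>/dev/null; python3 s.py
python3 -m crank '[[[0,0,0],[0,0,0],160],[[0,0,0],[0,0,0],120],[[0,0,0],[0,0,0],120],[[0,0,0.8],[0,0,0],120],[[0,0,1],[0,0,0],120]]'>/dev/null
python3 -m crank '[[[0,0,1],[0,0,0],120],[[0,0,1],[0,0,0],120],[[0,0,0.8],[0,0,0],120],[[0,0,0],[0,0,0],120]]'>/dev/null; python3 s.py 0.524 -0.093 0.047 176.8
```

```text
t20.3 p [0.489  0.389  0.0375] jaw84.7 tilt [0.001 0.001] w0.128 F [-0.4  0.5 -1.2] q6 0.77
t21.1 p [0.4909 0.3909 0.1572] jaw84.7 tilt [0.008 0.006] w0.528 F [0.6 0.4 1.4] q6 0.77
units [  1.32 -19.36  -4.41] turn -14.65 or 15.35
```

```bash
python3 -m crank '[[[0.07,-0.97,0],[0,0,1],120],[[0.07,-0.97,0],[0,0,1],120],[[0.07,-0.97,0],[0,0,1],120],[[0.07,-0.97,0],[0,0,1],120],[[0.07,-0.97,0],[0,0,1],120]]'>/dev/null
python3 -m crank '[[[0.07,-0.97,0],[0,0,1],120],[[0.07,-0.97,0],[0,0,1],120],[[0.07,-0.97,0],[0,0,1],120],[[0.07,-0.97,0],[0,0,1],120],[[0.07,-0.97,0],[0,0,1],120]]'>/dev/null
python3 -m crank '[[[0.07,-0.97,0],[0,0,1],120],[[0.07,-0.97,0],[0,0,1],120],[[0.07,-0.97,0],[0,0,1],120],[[0.07,-0.97,0],[0,0,1],120],[[0.07,-0.97,0],[0,0,1],120]]'>/dev/null
python3 -m crank '[[[0.07,-0.97,-0.2],[0,0,0.35],120],[[0.07,-0.97,-0.5],[0,0,0],120],[[0.07,-0.97,-0.3],[0,0,0],120],[[0,-0.97,0],[0,0,0],120],[[0,-0.6,0],[0,0,0],120]]'>/dev/null
python3 s.py 0.524 -0.093 0.047 176.8
python3 - <<'E'
from h import *
s=snapshot("wrist");cv2.imwrite("pics/w4.png",s["color"])
O=np.array([0.4949,-0.0133]);y=-.0555;R=np.array([[np.cos(y),-np.sin(y)],[np.sin(y),np.cos(y)]])
for x in (.031,.045): print(proj(s,np.r_[O+R@[x,-.078],.076]))
E
```

```text
t22.7 p [ 0.519  -0.089   0.1256] jaw176.7 tilt [-0.002 -0.001] w0.528 F [ 0.4  0.  -0.3] q6 -1.68
units [ 0.2  -0.16 -3.14] turn 0.02 or -29.98
(np.float64(247.0537132912679), np.float64(201.68082436151994))
(np.float64(223.12550906020323), np.float64(201.7512719686786))
```

View pics/w4.png

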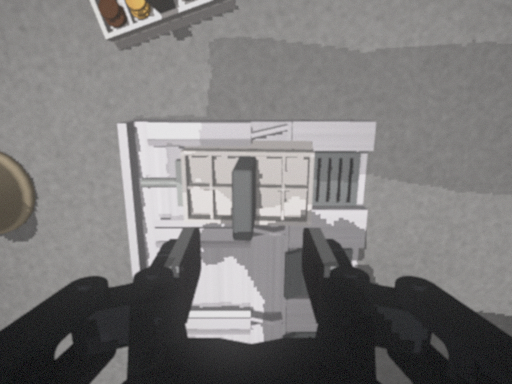

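```bash
python3 -m crank '[[[0.18,-0.14,-0.8],[0,0,0],120],[[0,0,-1],[0,0,0],120],[[0,0,-0.9],[0,0,0],120],[[0,0,-0.4],[0,0,0],120],[[0,0,0],[0,0,0],120]]'>/dev/null; python3 s.py
python3 -m crank '[[[0,0,0],[0,0,0],255],[[0,0,0],[0,0,0],255],[[0,0,0],[0,0,0],255],[[0,0,0],[0,0,0],255]]'>/dev/null; python3 s.py
python3 -m crank '[[[-0.3,0.017,0],[0,0,0],255],[[-0.6,0.033,0],[0,0,0],255],[[-0.6,0.033,0],[0,0,0],255],[[-0.6,0.033,0],[0,0,0],255],[[-0.5,0.028,0],[0,0,0],255]]'>/dev/null; python3 s.py
python3 -m crank '[[[0,0,0.5],[0,0,0],255],[[0,0,0.9],[0,0,0],255],[[0,0,1],[0,0,0],255],[[0,0,1],[0,0,0],255],[[0,0.3,1],[0,0,0],255]]'>/dev/null; python3 s.py 0.411 0.396 0.036 84.4
```

```text
t23.2 p [ 0.5218 -0.0897  0.0466] jaw176.8 tilt [-0.005  0.001] w0.534 F [ 0.6 -0.1 -0.1] q6 -1.69
t23.5 p [ 0.5237 -0.0903  0.05  ] jaw176.8 tilt [-0.001 -0.   ] w0.133 F [-3.7  0.1  2.4] q6 -1.69
t23.9 p [ 0.46   -0.087   0.0501] jaw176.8 tilt [ 0.004 -0.001] w0.130 F [ 1.1 -0.1  1. ] q6 -1.70
t24.4 p [ 0.4594 -0.0801  0.1606] jaw176.7 tilt [ 0.002 -0.001] w0.130 F [ 1.4 -0.  -1.2] q6 -1.69
units [-1.94 19.04 -4.98] turn 14.62 or -15.38
```

```bash
python3 -m crank '[[[-0.1,0.96,0.4],[0,0,-1],255],[[-0.1,0.96,0],[0,0,-1],255],[[-0.1,0.96,0],[0,0,-1],255],[[-0.1,0.96,0],[0,0,-1],255],[[-0.1,0.96,0],[0,0,-1],255]]'>/dev/null
python3 -m crank '[[[-0.1,0.96,0],[0,0,-1],255],[[-0.1,0.96,0],[0,0,-1],255],[[-0.1,0.96,0],[0,0,-1],255],[[-0.1,0.96,0],[0,0,-1],255],[[-0.1,0.96,0],[0,0,-1],255]]'>/dev/null
python3 -m crank '[[[-0.1,0.96,0],[0,0,-1],255],[[-0.1,0.96,0],[0,0,-1],255],[[-0.1,0.96,0],[0,0,-1],255],[[-0.1,0.96,0],[0,0,-1],255],[[-0.1,0.96,0],[0,0,-1],255]]'>/dev/null
python3 -m crank '[[[-0.1,0.96,0],[0,0,-0.4],255],[[-0.1,0.96,0],[0,0,0],255],[[-0.1,0.96,-0.2],[0,0,0],255],[[-0.1,0.96,-0.4],[0,0,0],255],[[0,0.4,-0.4],[0,0,0],255]]'>/dev/null
python3 s.py 0.411 0.396 0.036 84.4
```

```text
t26.0 p [0.4121 0.3902 0.1445] jaw84.5 tilt [0.002 0.004] w0.122 F [ 0.5  0.  -2.4] q6 0.85
units [-0.04  0.23 -4.34] turn -0.02 or 29.98
```

```bash
python3 -m crank '[[[0,0.2,-0.8],[0,0,0],255],[[0,0,-1],[0,0,0],255],[[0,0,-1],[0,0,0],255],[[0,0,-0.8],[0,0,0],255],[[0,0,-0.4],[0,0,0],255]]'>/dev/null; python3 s.py
python3 -m crank '[[[0,0,-0.2],[0,0,0],255],[[0,0,-0.1],[0,0,0],255],[[0,0,-0.06],[0,0,0],255],[[0,0,0],[0,0,0],255]]'>/dev/null; python3 s.py
python3 -m crank '[[[0,0,0],[0,0,0],160],[[0,0,0],[0,0,0],120],[[0,0,0],[0,0,0],120],[[0,0,0.8],[0,0,0],120],[[0,0,1],[0,0,0],120]]'>/dev/null
python3 -m crank '[[[0,0,1],[0,0,0],120],[[0,0,1],[0,0,0],120],[[0,0,0.8],[0,0,0],120],[[0,0,0],[0,0,0],120]]'>/dev/null; python3 s.py 0.4561 -0.2562 0.13 2.3
```

```text
t26.4 p [0.4103 0.3897 0.0413] jaw84.4 tilt [-0.003 -0.003] w0.126 F [-0.6 -0.4 -2. ] q6 0.86
t26.8 p [0.4126 0.3922 0.036 ] jaw84.4 tilt [0.001 0.001] w0.128 F [ 0.5  0.1 -0.5] q6 0.86
t27.5 p [0.4142 0.394  0.1553] jaw84.4 tilt [0.007 0.006] w0.528 F [-0.1  0.8 -0.3] q6 0.86
units [  1.68 -26.01  -1.01] turn -13.68 or 16.32
```

```bash
python3 - <<'E'
from h import *
import pickle
a,b0=pickle.load(open("s0.pkl","rb"))
b=snapshot("top");pickle.dump(b,open("t3.pkl","wb"))
d=cv2.absdiff(b["color"],b0["color"]).max(2)
for n,(r0,r1,c0,c1) in dict(A=(185,227,315,350),B=(200,245,370,410),C=(230,272,327,362)).items(): print(n,(d[r0:r1,c0:c1]>40).mean())
w=cv2.resize(b["color"][175:300,55:310],None,fx=3,fy=3,interpolation=cv2.INTER_CUBIC)
f=cv2.resize(b["color"][180:275,305:415],None,fx=6,fy=6,interpolation=cv2.INTER_CUBIC)
cv2.imwrite("pics/t3.png",w);cv2.imwrite("pics/t3f.png",f)
E
```

```text
A 0.0
B 0.0
C 0.0
```

View pics/t3.png

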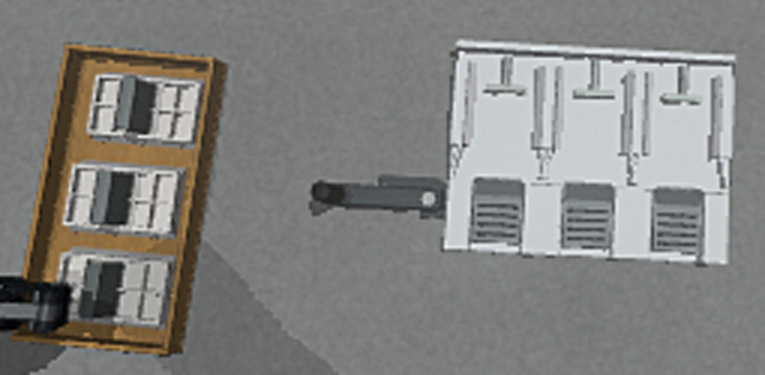

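```bash
python3 -m crank '[[[0.06,-1,0],[0,0,-1],120],[[0.06,-1,0],[0,0,-1],120],[[0.06,-1,0],[0,0,-1],120],[[0.06,-1,0],[0,0,-1],120],[[0.06,-1,0],[0,0,-1],120]]'>/dev/null
python3 -m crank '[[[0.06,-1,0],[0,0,-1],120],[[0.06,-1,0],[0,0,-1],120],[[0.06,-1,0],[0,0,-1],120],[[0.06,-1,0],[0,0,-1],120],[[0.06,-1,0],[0,0,-1],120]]'>/dev/null
python3 -m crank '[[[0.06,-1,0],[0,0,-1],120],[[0.06,-1,0],[0,0,-1],120],[[0.06,-1,0],[0,0,-1],120],[[0.06,-1,0],[0,0,-0.7],120],[[0.06,-1,0],[0,0,0],120]]'>/dev/null
python3 -m crank '[[[0.06,-1,0],[0,0,0],120],[[0.06,-1,0],[0,0,0],120],[[0.06,-1,0],[0,0,0],120],[[0.06,-1,0],[0,0,0],120],[[0.06,-1,0],[0,0,0],120]]'>/dev/null
python3 -m crank '[[[0.06,-1,0],[0,0,0],120],[[0.06,-1,-0.2],[0,0,0],120],[[0.06,-1,-0.3],[0,0,0],120],[[0.06,-1,-0.3],[0,0,0],120],[[0.06,-1,-0.3],[0,0,0],120]]'>/dev/null
python3 -m crank '[[[0.06,-0.6,0],[0,0,0],120],[[0,0,0],[0,0,0],120]]'>/dev/null
python3 s.py 0.4561 -0.2562 0.03 2.3
python3 - <<'E'
from h import *
s=snapshot("wrist");cv2.imwrite("pics/w5.png",s["color"])
print(proj(s,(0.4561,-0.2562,.058)))
for p in ((.045,.026),(-.045,.026),(.045,-.026),(-.045,-.026)):
    y=np.radians(2.3);R=np.array([[np.cos(y),-np.sin(y)],[np.sin(y),np.cos(y)]])
    print(p,proj(s,np.r_[R@p+[0.4561,-0.2562],.02]))
E
```

```text
t29.8 p [ 0.4506 -0.2506  0.1215] jaw2.0 tilt [-0.001 -0.   ] w0.526 F [0.3 0.7 0.1] q6 1.03
units [ 0.22 -0.22 -3.66] turn 0.05 or -29.95
(np.float64(258.72040507087706), np.float64(211.0471302579068))
(0.045, 0.026) (np.float64(320.24937909640676), np.float64(158.6760487420284))
(-0.045, 0.026) (np.float64(195.0589495054012), np.float64(159.36657848683748))
(0.045, -0.026) (np.float64(316.97978456148746), np.float64(226.1402496036947))
(-0.045, -0.026) (np.float64(198.4153634724484), np.float64(226.74345884282536))
```

View pics/w5.png

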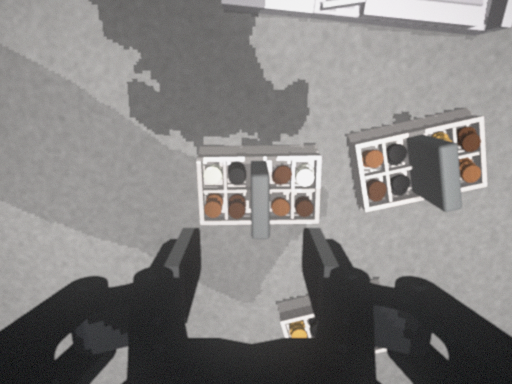

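```bash
python3 -m crank '[[[0.22,-0.22,-0.9],[0,0,0],120],[[0,0,-1],[0,0,0],120],[[0,0,-0.9],[0,0,0],120],[[0,0,-0.6],[0,0,0],120],[[0,0,-0.2],[0,0,0],120]]'>/dev/null; python3 s.py 0.4561 -0.2562 0.031 2.3
python3 -m crank '[[[0,0,0],[0,0,0],120],[[0,0,0],[0,0,0],255],[[0,0,0],[0,0,0],255],[[0,0,0],[0,0,0],255],[[0,0,0],[0,0,0],255]]'>/dev/null; python3 s.py
```

```text
t30.3 p [ 0.4543 -0.2513  0.0304] jaw2.3 tilt [-0.004  0.003] w0.530 F [-0.3 -0.4 -0.6] q6 1.03
units [ 0.07 -0.2   0.02] turn 0.01 or -29.99
t30.7 p [ 0.4576 -0.2543  0.0341] jaw2.2 tilt [ 0.003 -0.001] w0.125 F [-0.   1.   4.4] q6 1.03
```

```bash
python3 -m crank '[[[0,0,0.6],[0,0,0],255],[[0,0,1],[0,0,0],255],[[0,0,1],[0,0,0],255],[[-0.1,0.5,0.5],[0,0,-0.3],255],[[-0.1,0.9,0],[0,0,-0.3],255]]'>/dev/null; python3 s.py
python3 -m crank '[[[-0.1,0.95,0],[0,0,-0.3],255],[[-0.1,0.95,0],[0,0,0],255],[[-0.1,0.95,0],[0,0,0],255],[[-0.1,0.95,0],[0,0,0],255],[[-0.1,0.95,0],[0,0,0],255]]'>/dev/null; python3 -m crank '[[[0,0.4,0],[0,0,0],255],[[0,0,0],[0,0,0],255]]' >/dev/null; python3 s.py 0.4407 -0.0875 0.053 -3.2
```

```text
t31.1 p [ 0.4546 -0.2217  0.1139] jaw-1.7 tilt [ 0.008 -0.005] w0.127 F [ 1.1 -0.3 -1. ] q6 1.15
t31.7 p [ 0.4384 -0.0885  0.1103] jaw-3.1 tilt [-0.  0.] w0.123 F [-0.4  0.1 -1.3] q6 1.42
units [ 0.09  0.04 -2.29] turn -0.02 or 29.98
```

```bash
python3 -m crank '[[[0.05,0.04,-0.8],[0,0,0],255],[[0,0,-0.8],[0,0,0],255],[[0,0,-0.5],[0,0,0],255],[[0,0,-0.1],[0,0,0],255],[[0,0,0],[0,0,0],255]]'>/dev/null; python3 s.py 0.4407 -0.0875 0.053 -3.2
python3 - <<'E'
from h import *
s=snapshot("top");cv2.imwrite("pics/t4.png",cv2.resize(s["color"][180:300,205:315],None,fx=5,fy=5,interpolation=cv2.INTER_CUBIC))
E
```

```text
t32.1 p [ 0.439  -0.0898  0.0545] jaw-3.3 tilt [-0.003 -0.   ] w0.124 F [-2.3 -0.7 -0.6] q6 1.43
units [ 0.07  0.09 -0.06] turn 0.01 or -29.99
```

```bash
python3 -m crank '[[[0.3,0.04,-0.04],[0,0,0],255],[[0.4,-0.022,0],[0,0,0],255],[[0.4,-0.022,0],[0,0,0],255],[[0.4,-0.022,0],[0,0,0],255],[[0,0,0],[0,0,0],255]]'>/dev/null; python3 s.py 0.5355 -0.0937 0.053 -3.2
python3 -m crank '[[[0.4,-0.022,0],[0,0,0],255],[[0.4,-0.022,0],[0,0,0],255],[[0.3,-0.017,0],[0,0,0],255],[[0,0,0],[0,0,0],255]]'>/dev/null; python3 s.py 0.5355 -0.0937 0.053 -3.2
```

```text
t32.6 p [ 0.4753 -0.0895  0.0534] jaw-3.2 tilt [-0.007  0.   ] w0.128 F [-5.7 -0.1  2.1] q6 1.44
units [ 2.41 -0.17 -0.01] turn 0.01 or -29.99
t32.9 p [ 0.5087 -0.0905  0.0542] jaw-3.2 tilt [0.004 0.002] w0.128 F [ 2.7  3.9 -2.3] q6 1.45
units [ 1.07 -0.13 -0.05] turn -0.01 or 29.99
```

```bash
python3 -m crank '[[[0.4,-0.03,0],[0,0,0],255],[[0.4,-0.022,0],[0,0,0],255],[[0.2,-0.012,0],[0,0,0],255],[[0.1,0,0],[0,0,0],255],[[0,0,0],[0,0,0],255]]'>/dev/null; python3 s.py 0.5355 -0.0937 0.053 -3.2
python3 -m crank '[[[0.1,0,0],[0,0,0],255],[[0,0,0],[0,0,0],255]]'>/dev/null; python3 s.py 0.5355 -0.0937 0.053 -3.2
```

```text
t33.4 p [ 0.5304 -0.0921  0.0531] jaw-3.2 tilt [-0.005  0.001] w0.125 F [-3.3  3.1 -0.8] q6 1.45
units [ 0.2  -0.06 -0.  ] turn 0.00 or -30.00
t33.5 p [ 0.5321 -0.0922  0.053 ] jaw-3.2 tilt [-0.006  0.001] w0.128 F [-6.3  3.3  0.3] q6 1.46
units [ 0.13 -0.06 -0.  ] turn 0.00 or -30.00
```

```bash
python3 -m crank '[[[0.1,0,0],[0,0,0],255],[[0.1,0,0],[0,0,0],255],[[0,0,0],[0,0,0],255]]'>/dev/null; python3 s.py 0.5355 -0.0937 0.053 -3.2
python3 -m crank '[[[0.1,0,0],[0,0,0],255],[[0,0,0],[0,0,0],255]]'>/dev/null; python3 s.py 0.5355 -0.0937 0.053 -3.2
```

```text
t33.8 p [ 0.5374 -0.0925  0.053 ] jaw-3.2 tilt [-0.006  0.001] w0.125 F [-4.5  3.3 -2.4] q6 1.46
units [-0.08 -0.05  0.  ] turn 0.01 or -29.99
t33.9 p [ 0.5396 -0.0926  0.0528] jaw-3.2 tilt [-0.006  0.   ] w0.128 F [-5.8  3.  -1.4] q6 1.46
units [-0.16 -0.04  0.01] turn 0.01 or -29.99
```

```bash
python3 -m crank '[[[0.08,0,0],[0,0,0],255],[[0,0,0],[0,0,0],255]]'>/dev/null; python3 s.py
python3 -m crank '[[[0.08,0,0],[0,0,0],255],[[0,0,0],[0,0,0],255]]'>/dev/null; python3 s.py
```

```text
t34.1 p [ 0.5397 -0.0926  0.0527] jaw-3.2 tilt [-0.01  0.  ] w0.128 F [-8.9  1.4  0.6] q6 1.46
t34.3 p [ 0.5398 -0.0925  0.0527] jaw-3.3 tilt [-0.013  0.   ] w0.126 F [-12.2   1.8   5.3] q6 1.46
```

```bash
python3 -m crank '[[[-0.15,0,0],[0,0,0],255],[[-0.1,0,0],[0,0,0],255],[[0,0,0],[0,0,0],200],[[0,0,0],[0,0,0],120],[[0,0,0],[0,0,0],120]]'>/dev/null; python3 s.py
python3 -m crank '[[[0,0,0.8],[0,0,0],120],[[0,0,1],[0,0,0],120],[[0,0,1],[0,0,0],120],[[-0.3,0,0.3],[0,0,0],120],[[0,0,0],[0,0,0],120]]'>/dev/null; python3 s.py 0.5732 -0.2332 0.031 14.1
python3 - <<'E'
from h import *
s=snapshot("wrist");cv2.imwrite("pics/w6.png",s["color"])
O=np.array([0.496,-0.0133]);y=-.0555;R=np.array([[np.cos(y),-np.sin(y)],[np.sin(y),np.cos(y)]])
for x in (.031,.045): print(proj(s,np.r_[O+R@[x,-.078],.076]))
E
```

```text
t34.7 p [ 0.5428 -0.0938  0.0551] jaw-3.2 tilt [ 0.004 -0.002] w0.489 F [-0.3 -0.3  0.4] q6 1.46
t35.1 p [ 0.5347 -0.0936  0.1345] jaw-3.2 tilt [ 0.006 -0.002] w0.530 F [-0.5 -0.4  0.6] q6 1.45
units [ 1.54 -5.58 -4.14] turn 2.89 or -27.11
(np.float64(230.15307588157972), np.float64(204.92939722569224))
(np.float64(252.96788371346037), np.float64(204.85321187015393))
```

View pics/w6.png

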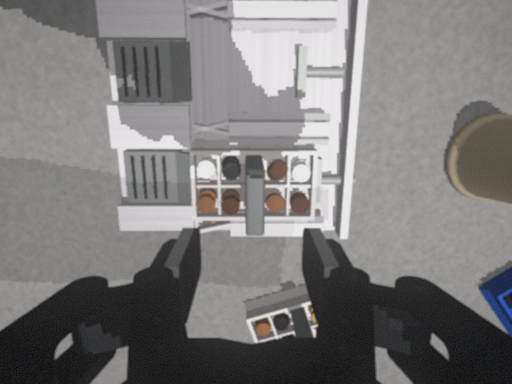

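```bash
cat > df.py <<'E'
from h import *
import pickle
a,b0=pickle.load(open("s0.pkl","rb"))
b=snapshot("top")
d=cv2.absdiff(b["color"],b0["color"]).max(2)
for n,(r0,r1,c0,c1) in dict(A=(185,227,315,350),B=(200,245,370,410)).items(): print(n,(d[r0:r1,c0:c1]>40).mean().round(3))
E
python3 df.py
python3 -m crank '[[[0.3,-0.95,0],[0,0,0.6],120],[[0.3,-0.95,0],[0,0,0.6],120],[[0.3,-0.95,0],[0,0,0.6],120],[[0.3,-0.95,0],[0,0,0.6],120],[[0.3,-0.95,0],[0,0,0.5],120]]'>/dev/null
python3 -m crank '[[[0,-0.8,-0.5],[0,0,0],120],[[0,0,-0.7],[0,0,0],120],[[0,0,0],[0,0,0],120]]'>/dev/null; python3 s.py 0.5732 -0.2332 0.031 14.1
```

```text
A 0.786
B 0.426
t35.9 p [ 0.5673 -0.2318  0.0964] jaw14.1 tilt [-0.007  0.003] w0.529 F [-0.5  0.7 -0.3] q6 0.94
units [ 0.24 -0.06 -2.62] turn 0.01 or -29.99
```

```bash
python3 - <<'E'
from h import *
s=snapshot("wrist");b=snapshot("top");im=s["color"].copy()
for im_,s_ in ((im,s),):
  for (x,y0,yw) in ((0.5732,-0.2332,14.1),(0.5287,-.3786,18)):
    y=np.radians(yw);R=np.array([[np.cos(y),-np.sin(y)],[np.sin(y),np.cos(y)]])
    for p in ((.045,.026),(-.045,.026),(.045,-.026),(-.045,-.026)):
      u,v=proj(s_,np.r_[R@p+[x,y0],.02]);cv2.circle(im_,(int(u),int(v)),2,(0,0,255),-1)
t=cv2.resize(b["color"][170:285,300:415],(384,384),interpolation=cv2.INTER_CUBIC)
cv2.imwrite("pics/w7.png",np.hstack([im[:,110:],t]))
import pickle;pickle.dump((s,b),open("w7.pkl","wb"))
E
```

```text
(no output)
```

View pics/w7.png

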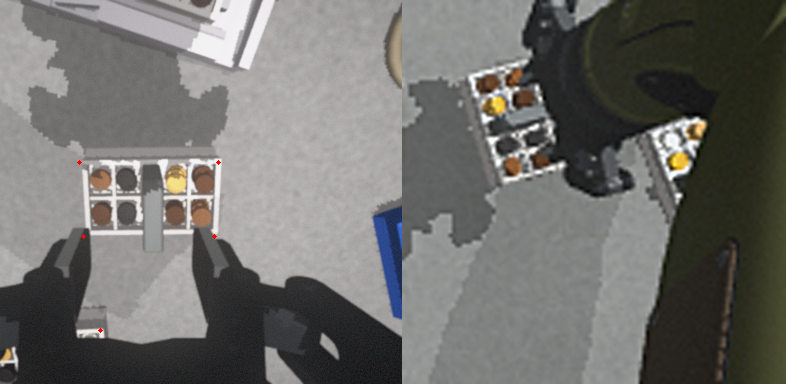

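```bash
python3 -m crank '[[[0.28,-0.05,-0.8],[0,0,0],120],[[0,0,-0.9],[0,0,0],120],[[0,0,-0.6],[0,0,0],120],[[0,0,-0.3],[0,0,0],120],[[0,0,0],[0,0,0],120]]'>/dev/null; python3 s.py 0.5737 -0.2332 0.031 14.1
python3 -m crank '[[[0,-0.1,0],[0,0,0],200],[[0,0,0],[0,0,0],255],[[0,0,0],[0,0,0],255],[[0,0,0],[0,0,0],255],[[0,0,0],[0,0,0],255]]'>/dev/null; python3 s.py
```

```text
t36.4 p [ 0.576  -0.2316  0.0351] jaw14.2 tilt [-0.003  0.001] w0.531 F [-0.8 -1.   0.4] q6 0.94
units [-0.09 -0.06 -0.16] turn -0.02 or 29.98
t36.8 p [ 0.5785 -0.2359  0.0382] jaw14.2 tilt [ 0.003 -0.001] w0.121 F [-0.5  0.1  6.7] q6 0.94
```

```bash
python3 -m crank '[[[0,0,0.6],[0,0,0],255],[[0,0,1],[0,0,0],255],[[0,0,1],[0,0,0],255],[[-0.3,0,1],[0,0,-0.6],255],[[-0.8,0.5,0.8],[0,0,-0.6],255]]'>/dev/null; python3 s.py
python3 -m crank '[[[-0.8,0.8,0.2],[0,0,-0.6],255],[[-0.8,0.95,0],[0,0,-0.6],255],[[-0.8,0.95,0],[0,0,-0.5],255],[[-0.7,0.95,0],[0,0,0],255],[[-0.6,0.95,0],[0,0,0],255]]'>/dev/null
python3 -m crank '[[[-0.3,0.95,0],[0,0,0],255],[[0,0.95,0],[0,0,0],255],[[0,0.95,0],[0,0,0],255],[[0,0.9,0],[0,0,0],255],[[0,0,0],[0,0,0],255]]'>/dev/null; python3 s.py 0.4461 -0.0145 0.0575 -3.2
```

```text
t37.2 p [ 0.5529 -0.225   0.1485] jaw6.7 tilt [ 0.005 -0.003] w0.125 F [ 1.1  0.5 -0.6] q6 1.07
t38.0 p [ 0.4493 -0.011   0.1517] jaw-3.0 tilt [0.    0.002] w0.124 F [ 0.6 -0.2 -1.9] q6 1.60
units [-0.13 -0.14 -3.77] turn -0.03 or 29.97
```

```bash
python3 -m crank '[[[-0.13,-0.1,-0.8],[0,0,0],255],[[0,0,-1],[0,0,0],255],[[0,0,-1],[0,0,0],255],[[0,0,-0.7],[0,0,0],255],[[0,0,-0.2],[0,0,0],255]]'>/dev/null
python3 -m crank '[[[0,0,0],[0,0,0],255]]'>/dev/null; python3 s.py 0.4461 -0.0145 0.0575 -3.2
```

```text
t38.5 p [ 0.4444 -0.0169  0.0579] jaw-3.2 tilt [-0.005  0.   ] w0.127 F [-2.1 -0.4  0.1] q6 1.59
units [ 0.07  0.1  -0.02] turn 0.01 or -29.99
```

```bash
python3 -m crank '[[[0.3,0.05,-0.02],[0,0,0],255],[[0.4,-0.022,0],[0,0,0],255],[[0.4,-0.022,0],[0,0,0],255],[[0.4,-0.022,0],[0,0,0],255],[[0,0,0],[0,0,0],255]]'>/dev/null; python3 s.py 0.5409 -0.0195 0.057 -3.2
python3 -m crank '[[[0.4,-0.022,0],[0,0,0],255],[[0.4,-0.022,0],[0,0,0],255],[[0.3,-0.017,0],[0,0,0],255],[[0,0,0],[0,0,0],255]]'>/dev/null; python3 s.py 0.5409 -0.0195 0.057 -3.2
```

```text
t39.0 p [ 0.4864 -0.0167  0.059 ] jaw-3.2 tilt [0.001 0.001] w0.123 F [-1.3  1.9 -3.6] q6 1.59
units [ 2.18 -0.11 -0.08] turn 0.00 or -30.00
t39.3 p [ 0.5149 -0.0183  0.0587] jaw-3.2 tilt [0.004 0.001] w0.127 F [ 4.3  2.4 -4.4] q6 1.59
units [ 1.04 -0.05 -0.07] turn 0.00 or -30.00
```

```bash
python3 -m crank '[[[0.4,-0.015,-0.05],[0,0,0],255],[[0.4,-0.015,0],[0,0,0],255],[[0.3,-0.012,0],[0,0,0],255],[[0.15,0,0],[0,0,0],255],[[0,0,0],[0,0,0],255]]'>/dev/null; python3 s.py 0.5409 -0.0195 0.057 -3.2
python3 -m crank '[[[0.1,0,0],[0,0,0],255],[[0.1,0,0],[0,0,0],255],[[0,0,0],[0,0,0],255]]'>/dev/null; python3 s.py 0.5409 -0.0195 0.057 -3.2
```

```text
t39.7 p [ 0.5421 -0.0203  0.0566] jaw-3.3 tilt [-0.003 -0.001] w0.124 F [-3.9 -0.4 -0.2] q6 1.59
units [-0.05  0.03  0.01] turn 0.01 or -29.99
t40.0 p [ 0.544  -0.0203  0.0567] jaw-3.3 tilt [-0.008 -0.002] w0.120 F [-9.8 -1.5  4.7] q6 1.59
units [-0.12  0.03  0.01] turn 0.01 or -29.99
```

```bash
python3 -m crank '[[[0.06,0,0],[0,0,0],255],[[-0.2,0,0],[0,0,0],255],[[0,0,0],[0,0,0],200],[[0,0,0],[0,0,0],120],[[0,0,0],[0,0,0],120]]'>/dev/null; python3 s.py
python3 -m crank '[[[0,0,0.8],[0,0,0],120],[[0,0,1],[0,0,0],120],[[0,0,1],[0,0,0],120],[[-0.3,-0.3,0.5],[0,0,0],120],[[0,-0.9,0],[0,0,0.5],120]]'>/dev/null
python3 -m crank '[[[0,-0.95,0],[0,0,0.5],120],[[0,-0.95,0],[0,0,0.5],120],[[0,-0.95,0],[0,0,0.5],120],[[0,-0.95,0],[0,0,0.5],120],[[0,-0.95,0],[0,0,0.5],120]]'>/dev/null
python3 -m crank '[[[0,-0.95,0],[0,0,0.5],120],[[0,-0.95,0],[0,0,0],120],[[0,-0.95,0],[0,0,0],120],[[0,-0.95,0],[0,0,0],120],[[0,-0.95,0],[0,0,0],120]]'>/dev/null
python3 -m crank '[[[0,-0.95,0],[0,0,0],120],[[0,-0.95,0],[0,0,0],120],[[0,-0.95,0],[0,0,0],120],[[0,0,0],[0,0,0],120]]'>/dev/null; python3 s.py 0.5287 -0.3786 0.031 18
python3 - <<'E'
from h import *
s=snapshot("wrist");b=snapshot("top");im=s["color"].copy()
for (x,y0,yw) in ((0.5287,-.3786,18),):
    y=np.radians(yw);R=np.array([[np.cos(y),-np.sin(y)],[np.sin(y),np.cos(y)]])
    for p in ((.045,.026),(-.045,.026),(.045,-.026),(-.045,-.026)):
      u,v=proj(s,np.r_[R@p+[x,y0],.02]);cv2.circle(im,(int(u),int(v)),2,(0,0,255),-1);print(u,v)
t=cv2.resize(b["color"][180:276,200:300],(400,384),interpolation=cv2.INTER_CUBIC)
cv2.imwrite("pics/w8.png",np.hstack([im[:,112:],t]))
import pickle;pickle.dump((s,b),open("w8.pkl","wb"))
E
```

```text
t40.4 p [ 0.5467 -0.0198  0.0581] jaw-3.2 tilt [ 0.004 -0.   ] w0.483 F [ 0.8 -0.4  0.9] q6 1.59
t42.0 p [ 0.5368 -0.3637  0.1396] jaw17.5 tilt [ 0.002 -0.004] w0.529 F [ 0.8 -0.5  0.1] q6 0.67
units [-0.32 -0.6  -4.34] turn 0.08 or -29.92
292.31618897777844 160.94303486088646
175.99916584129193 161.93173279577007
290.7953489367928 223.65267752989632
180.3000881660394 224.55833911702587
```

View pics/w8.png

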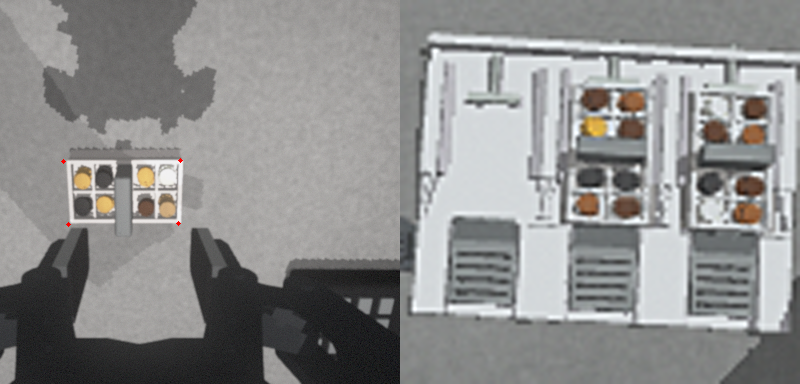

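```bash
python3 -m crank '[[[-0.25,-0.58,-0.8],[0,0,0.08],120],[[0,0,-1],[0,0,0],120],[[0,0,-1],[0,0,0],120],[[0,0,-0.8],[0,0,0],120],[[0,0,-0.5],[0,0,0],120]]'>/dev/null
python3 -m crank '[[[0,0,-0.2],[0,0,0],120],[[0,0,0],[0,0,0],120]]'>/dev/null; python3 s.py 0.5306 -0.378 0.033 18
```

```text
t42.6 p [ 0.5295 -0.3712  0.0309] jaw18.3 tilt [-0.003  0.002] w0.532 F [-0.2  0.2  0.3] q6 0.64
units [ 0.04 -0.27  0.08] turn -0.05 or 29.95
```

```bash
python3 -m crank '[[[0.04,-0.25,0],[0,0,0],120],[[0,0,0],[0,0,0],255],[[0,0,0],[0,0,0],255],[[0,0,0],[0,0,0],255],[[0,0,0],[0,0,0],255]]'>/dev/null; python3 s.py
python3 -m crank '[[[0,0,0.6],[0,0,0],255],[[0,0,1],[0,0,0],255],[[0,0,1],[0,0,0],255],[[0,0,1],[0,0,0],255],[[-0.3,0.5,1],[0,0,-0.6],255]]'>/dev/null; python3 s.py 0.4504 0.0675 0.053 -3.2
```

```text
t43.1 p [ 0.5324 -0.3799  0.0338] jaw18.2 tilt [ 0.002 -0.002] w0.123 F [ 0.4 -0.4  5.3] q6 0.63
t43.5 p [ 0.5251 -0.3683  0.1483] jaw14.5 tilt [ 0.002 -0.002] w0.126 F [ 0.  -0.3 -2. ] q6 0.71
units [-2.99 17.43 -3.81] turn -2.96 or 27.04
```

```bash
python3 -m crank '[[[-0.2,0.9,0.2],[0,0,-0.6],255],[[-0.2,0.96,0],[0,0,-0.6],255],[[-0.2,0.96,0],[0,0,-0.6],255],[[-0.2,0.96,0],[0,0,-0.6],255],[[-0.2,0.96,0],[0,0,-0.55],255]]'>/dev/null
python3 -m crank '[[[-0.2,0.96,0],[0,0,0],255],[[-0.2,0.96,0],[0,0,0],255],[[-0.2,0.96,0],[0,0,0],255],[[-0.2,0.96,0],[0,0,0],255],[[-0.2,0.96,0],[0,0,0],255]]'>/dev/null
python3 -m crank '[[[-0.2,0.96,0],[0,0,0],255],[[-0.2,0.96,0],[0,0,0],255],[[-0.2,0.96,0],[0,0,0],255],[[-0.2,0.96,0],[0,0,0],255],[[-0.1,0.96,0],[0,0,0],255]]'>/dev/null
python3 -m crank '[[[0,0.96,0],[0,0,0],255],[[0,0.96,0],[0,0,0],255],[[0,0.6,0],[0,0,0],255],[[0,0,0],[0,0,0],255]]'>/dev/null; python3 s.py 0.4504 0.0654 0.053 -3.2
```

```text
t45.1 p [0.4513 0.0573 0.1524] jaw-2.8 tilt [0.    0.001] w0.122 F [ 0.1 -0.5 -1.5] q6 1.75
units [-0.04  0.32 -3.98] turn -0.06 or 29.94
```

```bash
python3 -m crank '[[[-0.04,0.35,-0.8],[0,0,-0.06],255],[[0,0,-1],[0,0,0],255],[[0,0,-1],[0,0,0],255],[[0,0,-0.8],[0,0,0],255],[[0,0,-0.35],[0,0,0],255]]'>/dev/null
python3 -m crank '[[[0,0,0],[0,0,0],255]]'>/dev/null; python3 s.py 0.4504 0.0654 0.053 -3.2
```

```text
t45.6 p [0.4485 0.0629 0.0526] jaw-3.4 tilt [-0.004 -0.   ] w0.126 F [-2.   0.1  0.5] q6 1.77
units [0.08 0.1  0.02] turn 0.04 or -29.96
```

```bash
python3 -m crank '[[[0.3,0.05,0.02],[0,0,0.04],255],[[0.4,-0.022,0],[0,0,0],255],[[0.4,-0.022,0],[0,0,0],255],[[0.4,-0.022,0],[0,0,0],255],[[0,0,0],[0,0,0],255]]'>/dev/null; python3 s.py 0.5453 0.0598 0.052 -3.2
python3 -m crank '[[[0.4,-0.022,0],[0,0,0],255],[[0.4,-0.022,0],[0,0,0],255],[[0.3,-0.017,0],[0,0,0],255],[[0,0,0],[0,0,0],255]]'>/dev/null; python3 s.py 0.5453 0.0598 0.052 -3.2
```

```text
t46.0 p [0.4903 0.0634 0.0541] jaw-3.2 tilt [0.001 0.001] w0.129 F [ 0.5  1.2 -4.2] q6 1.75
units [ 2.2  -0.15 -0.09] turn -0.00 or 30.00
t46.3 p [0.5183 0.0619 0.054 ] jaw-3.2 tilt [0.003 0.001] w0.126 F [ 1.8  1.9 -5.5] q6 1.75
units [ 1.08 -0.08 -0.08] turn -0.00 or 30.00
```

```bash
python3 -m crank '[[[0.4,-0.02,-0.06],[0,0,0],255],[[0.4,-0.02,0],[0,0,0],255],[[0.3,-0.012,0],[0,0,0],255],[[0.15,0,0],[0,0,0],255],[[0,0,0],[0,0,0],255]]'>/dev/null; python3 s.py 0.5453 0.0598 0.052 -3.2
python3 -m crank '[[[0.1,0,0],[0,0,0],255],[[0.1,0,0],[0,0,0],255],[[0,0,0],[0,0,0],255]]'>/dev/null; python3 s.py 0.5453 0.0598 0.052 -3.2
```

```text
t46.7 p [0.5463 0.0597 0.052 ] jaw-3.2 tilt [-0.003 -0.001] w0.126 F [-4.  -0.4 -1.5] q6 1.74
units [-0.04  0.   -0.  ] turn -0.00 or 30.00
t47.0 p [0.5484 0.0597 0.0517] jaw-3.2 tilt [-0.007 -0.001] w0.126 F [-8.3 -0.4  1.8] q6 1.74
units [-0.12  0.    0.01] turn -0.00 or 30.00
```

```bash
python3 -m crank '[[[0.06,0,0],[0,0,0],255],[[-0.2,0,0],[0,0,0],255],[[0,0,0],[0,0,0],200],[[0,0,0],[0,0,0],120],[[0,0,0],[0,0,0],120]]'>/dev/null; python3 s.py
python3 -m crank '[[[0,0,0.8],[0,0,0],120],[[0,0,1],[0,0,0],120],[[0,0,1],[0,0,0],120],[[-0.3,0,1],[0,0,0],120],[[-0.9,-0.3,0.5],[0,0,0],120]]'>/dev/null
python3 -m crank '[[[-0.9,-0.9,0],[0,0,0],120],[[-0.9,-0.9,0],[0,0,0],120],[[-0.9,-0.9,0],[0,0,0],120],[[-0.9,-0.9,0],[0,0,0],120],[[-0.9,-0.9,0],[0,0,0],120]]'>/dev/null
python3 -m crank '[[[-0.5,-0.9,0],[0,0,0],120],[[-0.5,-0.9,0],[0,0,0],120],[[-0.5,-0.9,0],[0,0,0],120],[[-0.5,-0.9,0],[0,0,0],120],[[-0.2,-0.5,0],[0,0,0],120]]'>/dev/null
python3 -m crank '[[[0,0,0],[0,0,0],120],[[0,0,0],[0,0,0],120],[[0,0,0],[0,0,0],120]]'>/dev/null
python3 s.py
python3 - <<'E'
from h import *
b=snapshot("top")
cv2.imwrite("pics/t9.png",cv2.resize(b["color"][115:300,55:320],(795,555),interpolation=cv2.INTER_CUBIC))
O=np.array([0.496,-0.0133]);y=-.0555;R=np.array([[np.cos(y),-np.sin(y)],[np.sin(y),np.cos(y)]])
for yy in (.078,0,-.078):
  u,v=proj(b,np.r_[O+R@[.045,yy],.076]); print((u-55)*3,(v-115)*3)
E
```

```text
t47.4 p [0.5508 0.0604 0.0534] jaw-3.2 tilt [ 0.004 -0.   ] w0.485 F [0.6 0.1 0. ] q6 1.74
t48.9 p [ 0.3518 -0.1622  0.1605] jaw-3.2 tilt [ 0.002 -0.   ] w0.529 F [1.  0.7 0.1] q6 1.19
497.9052630963277 298.6045591355643
592.6642228980545 303.3182114882819
687.1345167999227 308.0175045582374
```

View pics/t9.png

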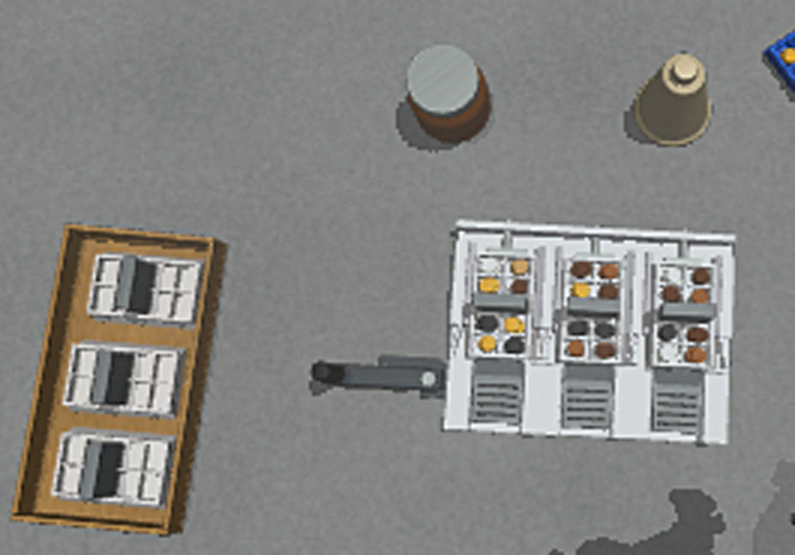

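```bash
python3 -c "from bench import finish_job; print(finish_job())"
```

```text
the job is handed in; nothing more can be done
None
```

The job is handed in at about 49 s on the robot's clock. I swung the side leg out to its end stop, then released the three empty cassettes and laid them in the returns tray. Then I slid the three filled cassettes home. The blue look-alike, the jar and the yarn cone were not touched.

**Leg:** it was pushed until it met the end stop with about 11 N of resistance. The last top picture shows it straight out.

**Empties:** all three lie flat, side by side on the tray floor. They are roughly 9 mm off the tray's centre line, because my first tray estimate was that far out; this is well within the limits.

**Filled cassettes:** each was pushed to the hard stop about 3 mm past home. In the last picture the three grip bars sit within about 4 px (roughly 2 mm) of where home should be.

**Not measured directly:** I could not read the catch joints. That the catches are up is inferred from the cassettes staying home after I let go.

**One rough press:** pressing the middle catch peaked at about 61 N at the wrist, higher than intended but below the 120 N limit.

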